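# Load the packing turntable with reel cases and turn it to dispatch

### The arm

A 7-joint arm with a two-finger parallel gripper is mounted at the origin on the work surface. World frame = base frame: x ahead of the robot, y to its left, z up, the work surface at z = 0. Lengths are in m, angles in rad, forces in N, time in s.
With the tool pointing down it reaches from about 0.425 to 0.925 m from the base axis. Payload 6.8 kg.
Tool frame: the origin (TCP) lies at the centre of the arm's flange, where the gripper is bolted on; the fingertips stand 173 mm ahead of it and the grasp point (between the pads) lies 155 mm ahead of it (r.hold_point_z is the distance from the TCP to the grasp point, in m); z points along the fingers, x is the direction in which the jaws open and shut, and the axes are right-handed (so a half turn about z gives the same grasp; the last joint's range is limited). The gripper opens to 85 mm and grips with 20 to 120 N. Pads are 22 mm wide; open, the fingers measure 114 mm over their backs; the gripper's body (76 mm by 85 mm) begins 54 mm behind the grasp point. The pads swing forward as they close: fully open they stand 13 mm farther back than shut.
Start: joints at [1.225, 0.477, 0.022, 1.555, -0.011, 1.109, -0.083], TCP at [0.159, -0.656, 0.405] pointing down, gripper open.
Joint ranges: [-2.96, 2.96], [-0.34, 2.1], [-1.41, 1.46], [0.24, 2.44], [-1.37, 4.51], [0.17, 1.92], [-2.96, 2.96]. Speed limits (rad/s): [2.39, 2.39, 3.14, 3.14, 3.14, 3.14, 3.14].

### API

Orientations are given as a rotation vector (axis times angle).
In Python, from bench import r gives the robot as it stands.
- The arm moves only by the tool apply_moves, never from a script. Its arguments are lists of equal length, an entry for each row: "dp": the shift along the tool's x, y, z scaled (see below), a list of three; "twist": the turn, a rotation vector about the tool's x, y, z scaled (see below), a list of three; "jaw": the closure in counts, from 0 (fully open) to 255 (shut). In form: {"dp": [[x, y, z], ...], "twist": [[rx, ry, rz], ...], "jaw": [jaw, ...]}. A call has 1 to 20 rows; each row shifts and turns the pose as measured when the row begins, along the tool's axes as they then stand; what a row does not reach is not made up. The controller multiplies each number of a shift by 12 cm and each number of a turn by 120 degrees. A row lasts 1/10 s, in which the tool goes at most 50 mm and 8.59 degrees, less where a joint would pass 70% of its speed; a pose out of reach is approached as far as the arm can. A call with a number of a shift or a turn outside -1 to 1 is refused whole. A call with a gripper value outside its range is refused whole. The fingers move at their own pace and stop on an object; "grip_force" is the grip in N (left out, the last holds). Time passes only in rows, so rows that do not move let the fingers close. It gives the time, the measured TCP pose, the force and the opening at its end, in the units of the state.
- r.get_obs(): the state, without advancing time (a new reading comes with each control period).
- r.grab_frame(name): name is "scene" or "top"; returns a dict with "color" (420x560x3 uint8, red, green, blue), "z_map" (420x560 float32, m along the optical axis (not along the pixel's ray), 0 where there is no reading), "intrinsics" (3x3 intrinsics, pixels), "dist_coeffs" ([k1, k2, p1, p2, k3] as OpenCV has them; the pictures are not rectified), "R" (3x3) and "t" (3): a world point X has camera coordinates R X + t. Camera axes: x right, y down, z forward; pixel columns grow to the right and rows downward; lengths in m; the calibration is good to about 2 mm. A picture is of the moment at which its call begins.
- r.hand_in(): hands the job in, once; it reports no verdict.
The state is a dict: "clock": time; "joints": joint angles; "qvel": joint speeds; "tau": joint torques, N m; "tcp_pos": TCP position; "orientation": TCP orientation; "contact_force": force on the tool from outside, world axes, zero at the start; "moment": the same for the moment, N m; "grip_width": finger opening in m.
Only numpy, scipy, OpenCV 4.12 (cv2) and the standard library are available. Lean on these libraries where they do the work, as an engineer would, in place of code of your own. Each camera call takes 0.05 s, during which the arm holds its last target.

### The job

Push the round turntable by its rim posts until the notch in its rim faces the single brass blade, then stack every wooden case that is on the bench on the turntable's sloping rack: flat on one another in one square pile, deep cases underneath and slim ones on top, each with a short end back against the backstop. Then push the loaded turntable round until its notch faces the pair of brass studs, with the pile still in good order at the end; put right any case that gets knocked out of place, and leave the oil bottle, the reel and the screwdriver alone.

Things in the scene. Friction and masses are not known exactly. Their poses are not given: they have to be found in the camera images.
- stand: fixed round dark steel base of the turntable, 366 mm across, 10 mm thick, on the bench; origin at the centre of its underside, on the vertical turning axis; its x axis points to the brass blade. Position and yaw differ from run to run; it never moves.
- turntable (a joint): turn of the aluminium disc (310 mm across, top face 27 mm above the bench) about the stand's axis, rad, counter-clockwise from above; 0 = notch at the blade, 1.2 = notch at the pair of studs; range -3.1 to 3.1, at the start between -2.2 and -0.7. Stays where left: dry friction 0.4 N m plus damping 0.3 N m s/rad, about 3 N at a rim post.
- notch (a point): outer edge of the disc in the middle of its rim notch (a gap 26 mm wide, 20 mm deep), 150 mm from the axis, level with the disc's top. Eight upright steel rim posts, 12 mm thick, stand on the disc 140 mm from the axis, from 27 to 59 mm above the bench, at 22.5 degrees from the notch and every 45 degrees on: the notch lies midway between two of them.
- load_mark (a point): top of the single brass blade on the rim of the stand (blade 8 mm wide, 24 mm long, 14 mm high), 170 mm from the axis: where the notch must face for loading
- send_mark (a point): middle between the tops of the pair of brass studs (16 mm thick, 29 mm apart) on the rim of the stand, 170 mm from the axis, 1.2 rad counter-clockwise of the blade: where the notch must face at the end
- rack (a point): plywood rack fixed on the disc: bed 100 x 76 mm (x, y) sloping 0.26 rad; at its low end a backstop 76 mm wide, 8 mm thick, square to the bed, 112 mm high. Origin: on the bed's face at the foot of the backstop, mid-width, 47 mm above the bench, 36 mm from the turning axis; x up the slope, from above pointing towards the notch; z square to the bed. The backstop's face is at x = 0.
- deep_a: deep closed case of dark wood, 90 mm (x) by 68 mm (y) by 30 mm high, 160 g nominal; origin at the centre of its underside, z up; at the start it lies flat on the bench. One of up to two alike; None when absent
- deep_b: deep closed case of dark wood, 90 mm (x) by 68 mm (y) by 30 mm high, 160 g nominal; origin at the centre of its underside, z up; at the start it lies flat on the bench. One of up to two alike; None when absent
- slim_a: slim closed case of dark wood, 90 mm (x) by 68 mm (y) by 20 mm high, 140 g nominal; origin at the centre of its underside, z up; at the start it lies flat on the bench. One of up to three alike; None when absent
- slim_b: slim closed case of dark wood, 90 mm (x) by 68 mm (y) by 20 mm high, 140 g nominal; origin at the centre of its underside, z up; at the start it lies flat on the bench. One of up to three alike; None when absent
- slim_c: slim closed case of dark wood, 90 mm (x) by 68 mm (y) by 20 mm high, 140 g nominal; origin at the centre of its underside, z up; at the start it lies flat on the bench. One of up to three alike; None when absent
- oil_bottle: small white bottle, 44 mm thick, 110 mm high, standing beyond the work; bystander, leave alone; origin at the centre of its underside
- reel: fishing reel lying flat, 80 mm across, 48 mm high; bystander, leave alone; origin at the centre of its underside
- screwdriver: screwdriver lying on the bench near the left; bystander, leave alone

How it is judged:
By the outcome, as a careful person would: the job done as asked, in the order asked, and still so for the second after the job is handed in, with the robot touching nothing.
Of deep_a, deep_b, slim_a, slim_b, slim_c only 3 to 5 are there at a start; the rules pass over those that are not, and their reading is None.
At some moment in a run one of deep_a, deep_b, slim_a, slim_b, slim_c may be knocked a few centimetres aside while the robot is not near it.
It also fails if it takes over 210 s, if anything falls off the work surface, if the arm or the gripper's body presses on something with over 40 N, if the wrist force passes 120 N, or if a joint passes its speed limit or range.

## Working session

There is one attempt and no reset: what is moved stays moved. The work goes in short steps, Python scripts to look and compute and a tool call to move; the robot and the scene stay as the last step left them, time stands still between calls to the robot, and variables do not carry over. Pictures are saved under pics/ and viewed, and the job is handed in when it is done.

Besides the shell and the picture viewer there is one more tool, called after "Call:" as name(argument=value, ...) on one line, values as JSON. apply_moves: Moves the arm, as the interface text tells. Shifts and turns lie within -1 to 1; 1 stands for 12 cm of shift or 120 degrees of turn. Its arguments: {"type":"object","properties":{"dp":{"type":"array"},"twist":{"type":"array"},"jaw":{"type":"array"},"grip_force":{"type":"number"}},"required":["dp","twist","jaw"]}

```bash
ls; mkdir -p pics; cat > h.py <<'E'
import numpy as np, cv2
from bench import r
def save(f,name): cv2.imwrite('pics/'+name+'.png',cv2.cvtColor(f['color'],cv2.COLOR_RGB2BGR))
def cloud(f):
    K=f['intrinsics'];H,W=f['z_map'].shape
    u,v=np.meshgrid(np.arange(W),np.arange(H))
    p=cv2.undistortPoints(np.stack([u,v],-1).reshape(-1,1,2).astype(np.float64),np.array(K,float),np.array(f['dist_coeffs'],float)).reshape(H,W,2)
    z=f['z_map']
    c=np.dstack([p[...,0]*z,p[...,1]*z,z]).astype(float)
    X=(c-np.array(f['t']))@np.array(f['R'])
    X[z==0]=np.nan
    return X
def plane(f,uv,z):
    p=cv2.undistortPoints(np.array(uv,float).reshape(-1,1,2),np.array(f['intrinsics'],float),np.array(f['dist_coeffs'],float)).reshape(-1,2)
    R=np.array(f['R']);t=np.array(f['t'])
    d=np.c_[p,np.ones(len(p))]@R; o=-R.T@t
    return o+d*((z-o[2])/d[:,2])[:,None]
E
python3 - <<'E'
from h import *
print(r.get_obs())
for n in('scene','top'):
    f=r.grab_frame(n);save(f,n+'0');print(n,f['intrinsics'],f['dist_coeffs'],f['R'],f['t'],-np.array(f['R']).T@f['t'])
    np.savez('pics/'+n+'0.npz',**{k:np.array(v) for k,v in f.items()})
E
```

```text
pics
{'clock': 0.0, 'joints': array([ 1.22490893,  0.47777792,  0.02235822,  1.55644461, -0.01149863,
        1.10928614, -0.08309626]), 'qvel': array([-0.00037594, -0.00163666,  0.00039625, -0.00021955, -0.00014673,
       -0.00016922,  0.00036196]), 'tau': array([ 5.06067718e-04, -5.96454334e+01,  1.60783555e+00, -2.81194675e+01,
        1.24022673e-02,  9.36268450e-03, -2.46285578e-05]), 'tcp_pos': array([ 0.15893223, -0.65574065,  0.40374356]), 'orientation': array([-2.46848303e+00,  1.94164093e+00,  2.33694500e-03]), 'contact_force': array([ 0.15176526,  0.10307815, -0.26675412]), 'moment': array([-0.0293913 ,  0.02362858,  0.04559885]), 'grip_width': 0.08511673407234235}
scene [[426.76359559   0.         277.79739071]
 [  0.         426.76359559 207.5822147 ]
 [  0.           0.           1.        ]] [-0.06151344  0.          0.          0.          0.        ] [[ 0.48835426  0.87259173  0.00968403]
 [ 0.47602069 -0.25707584 -0.84102099]
 [-0.73137844  0.41532599 -0.5409158 ]] [-0.30755772 -0.1880179   1.80677683] [ 1.56113514 -0.53036391  0.82216554]
top [[397.75207037   0.         280.22571735]
 [  0.         397.75207037 214.21679886]
 [  0.           0.           1.        ]] [0.01160293 0.         0.         0.         0.        ] [[-0.02463672 -0.99968655  0.00445409]
 [-0.98789728  0.02366318 -0.15329392]
 [ 0.15314047 -0.00817684 -0.9881706 ]] [0.03935204 0.54539308 1.14161179] [0.36493488 0.03576876 1.21153737]
```

View pics/scene0.png

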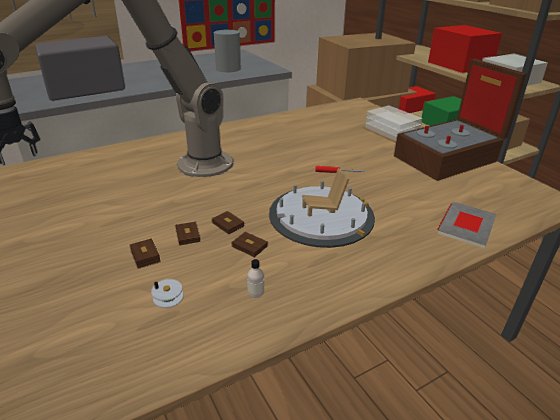

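View pics/top0.png

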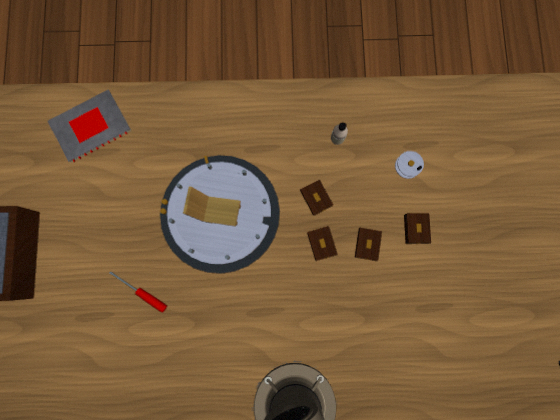

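The top view shows the disc centre at about (220,214). The blade is at (207,160), the studs at (164,207), and the notch at (267,220) facing right. There are four cases, at (317,197), (322,243), (369,244) and (418,228). Next I measure.

```bash
cat >> h.py <<'E'
def cases(f,verb=True,tag=None,zmin=0.012,zmax=0.045):
    """cases lying on bench: dark-brown mask + height from cloud"""
    X=cloud(f); hsv=cv2.cvtColor(f['color'],cv2.COLOR_RGB2HSV)
    m=((X[...,2]>zmin)&(X[...,2]<zmax)&(hsv[...,2]<110)).astype(np.uint8)
    m=cv2.morphologyEx(m,cv2.MORPH_CLOSE,np.ones((9,9)))
    n,l,st,ce=cv2.connectedComponentsWithStats(m)
    out=[]
    for i in range(1,n):
        if st[i,4]<150 or st[i,4]>1500: continue
        P=X[l==i]; P=P[np.isfinite(P[:,2])]
        if np.hypot(*np.median(P[:,:2],0))<.3: continue
        zt=np.percentile(P[:,2],60)
        T=P[P[:,2]>zt-.005]
        h=.03 if zt>.025 else .02
        c,_=cv2.findContours((l==i).astype(np.uint8),cv2.RETR_EXTERNAL,cv2.CHAIN_APPROX_NONE)
        c=max(c,key=cv2.contourArea).reshape(-1,2)
        W=plane(f,c,h)[:,:2]
        rc=cv2.minAreaRect((T[:,:2]*1000).astype(np.float32))
        bx=cv2.boxPoints(rc); e=[bx[1]-bx[0],bx[2]-bx[1]]; e=max(e,key=np.linalg.norm)
        a=np.degrees(np.arctan2(e[1],e[0]))%180
        out.append((rc[0][0]/1000,rc[0][1]/1000,a,zt))
        if verb: print('px',ce[i].round(),'area',st[i,4],'zt %.4f'%zt,'ctr',np.round(rc[0],1),'size',np.round(sorted(rc[1]),1),'long axis deg %.1f'%a)
    return out
E
python3 - <<'E'
from h import *
for n in('top','scene'):
    f=dict(np.load('pics/'+n+'0.npz')); print(n); cases(f)
    if n=='top':
        X=cloud(f); print('bench z',np.nanmedian(X[300:340,200:260,2]))
        hsv=cv2.cvtColor(f['color'],cv2.COLOR_RGB2HSV)
        for p in [(207,160),(164,207),(164,202),(164,212),(267,220),(180,254)]:
            print(p,X[p[1],p[0]].round(4),hsv[p[1],p[0]])
        cv2.imwrite('pics/z0.png',cv2.resize(cv2.cvtColor(f['color'][140:290,145:295],cv2.COLOR_RGB2BGR),(600,600),interpolation=cv2.INTER_CUBIC))
        cv2.imwrite('pics/z0c.png',cv2.resize(cv2.cvtColor(f['color'][160:280,290:440],cv2.COLOR_RGB2BGR),(750,600),interpolation=cv2.INTER_CUBIC))
E
```

```text
top
px [316. 197.] area 666 zt 0.0228 ctr [599.7 -86.3] size [68.4 90.7] long axis deg 25.4
px [ 32. 257.] area 713 zt 0.0332 ctr [448.5 759.9] size [  9.9 255.8] long axis deg 179.4
px [417. 228.] area 758 zt 0.0326 ctr [ 496.8 -385.3] size [68.2 90.3] long axis deg 179.3
px [322. 243.] area 689 zt 0.0227 ctr [458.7 -97.5] size [67.9 89.9] long axis deg 14.6
px [368. 244.] area 704 zt 0.0226 ctr [ 452.6 -236.2] size [68.4 91.6] long axis deg 168.0
bench z 0.002359581488879558
(207, 160) [0.723  0.2471 0.0255] [ 19 186 114]
(164, 207) [0.5817 0.3803 0.0113] [113  21  49]
(164, 202) [0.5943 0.3762 0.0266] [ 20 206 126]
(164, 212) [0.5635 0.3753 0.0275] [ 19 202 115]
(267, 220) [0.5334 0.0664 0.0161] [96 53 48]
(180, 254) [0.4371 0.3286 0.015 ] [111  53  48]
scene
px [365.  79.] area 501 zt 0.0317 ctr [-624.5 1348.9] size [321.  634.1] long axis deg 50.0
px [543. 106.] area 243 zt 0.0315 ctr [ 261.6 1987.5] size [ 63.9 235.9] long axis deg 163.6
px [240. 107.] area 189 zt 0.0311 ctr [-499.4  396.4] size [ 25.9 187.3] long axis deg 92.8
px [126. 127.] area 491 zt 0.0323 ctr [-497.4 -227.7] size [ 34.5 362.3] long axis deg 90.0
px [ 36. 144.] area 229 zt 0.0347 ctr [-178.3 -648.4] size [151.2 672.6] long axis deg 175.5
px [444. 164.] area 765 zt 0.0319 ctr [538.4 886.4] size [217. 451.] long axis deg 55.2
px [345. 231.] area 549 zt 0.0184 ctr [677.1 268.9] size [103.  282.1] long axis deg 112.4
px [280. 218.] area 321 zt 0.0138 ctr [531.6  58.8] size [ 55.8 211.2] long axis deg 168.2
px [472. 225.] area 754 zt 0.0129 ctr [852.6 616.8] size [149.4 214.6] long axis deg 117.8
px [239. 232.] area 920 zt 0.0197 ctr [532.7 -97.1] size [ 92.  244.3] long axis deg 8.3
px [187. 232.] area 377 zt 0.0202 ctr [ 457.9 -237.4] size [65.3 95.8] long axis deg 168.6
px [144. 252.] area 547 zt 0.0295 ctr [ 499.1 -387.4] size [68.8 95.2] long axis deg 179.2
```

View pics/z0.png

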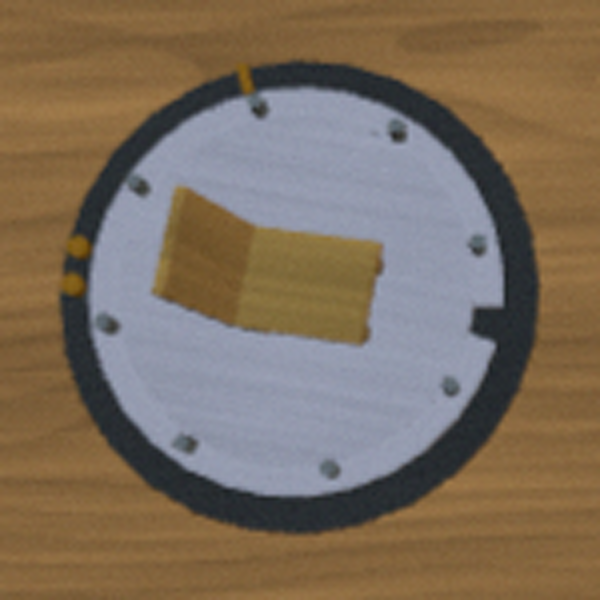

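View pics/z0c.png

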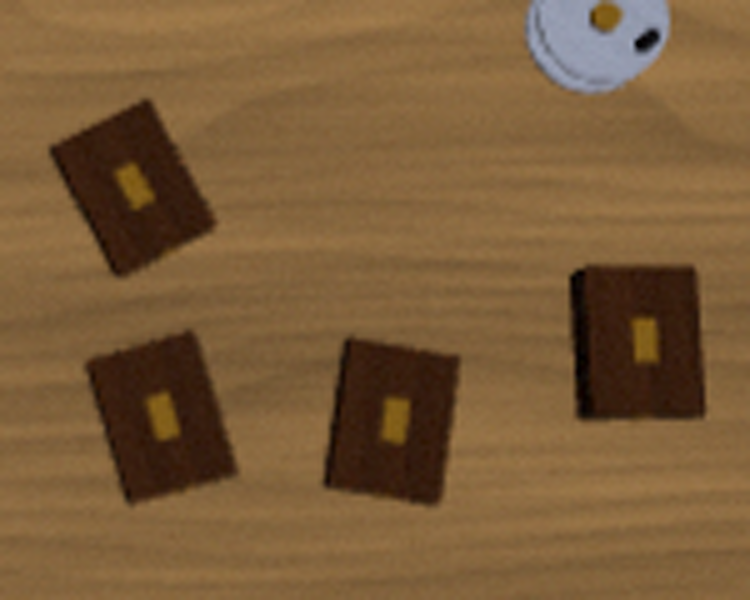

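```bash
cat >> h.py <<'E'
from scipy.optimize import least_squares
def circ(P):
    s=least_squares(lambda q:np.hypot(P[:,0]-q[0],P[:,1]-q[1])-q[2],[P[:,0].mean(),P[:,1].mean(),.18],loss='soft_l1',f_scale=.002); return s.x
def stand(f):
    hsv=cv2.cvtColor(f['color'],cv2.COLOR_RGB2HSV); X=cloud(f)
    near=np.hypot(X[...,0]-.565,X[...,1]-.21)<.24
    m=(near&(hsv[...,1]<110)).astype(np.uint8)   # grey: stand+disc
    m=cv2.morphologyEx(m,cv2.MORPH_OPEN,np.ones((5,5)))
    c,_=cv2.findContours(m,cv2.RETR_EXTERNAL,cv2.CHAIN_APPROX_NONE)
    c=cv2.convexHull(max(c,key=cv2.contourArea)).reshape(-1,2)
    q=circ(plane(f,c,.010)[:,:2]); 
    d=(near&(hsv[...,1]<110)&(hsv[...,2]>100)).astype(np.uint8)
    c2,_=cv2.findContours(d,cv2.RETR_EXTERNAL,cv2.CHAIN_APPROX_NONE)
    c2=cv2.convexHull(max(c2,key=cv2.contourArea)).reshape(-1,2)
    q2=circ(plane(f,c2,.027)[:,:2])
    b=((hsv[...,1]>150)&(hsv[...,2]>70)&near).astype(np.uint8)
    return q,q2,hsv,X
def turn(f,C):
    """notch angle (world) : dark pixels inside disc at radius ~143-152; + posts"""
    hsv=cv2.cvtColor(f['color'],cv2.COLOR_RGB2HSV)
    a=np.radians(np.arange(0,360,.25)); s=[]
    R=np.array(f['R']);t=np.array(f['t'])
    acc=np.zeros(len(a))
    for rad in(.140,.143,.146,.149):
        P=np.c_[C[0]+rad*np.cos(a),C[1]+rad*np.sin(a),np.full(len(a),.027)]
        uv,_=cv2.projectPoints(P,cv2.Rodrigues(R)[0],t,f['intrinsics'],f['dist_coeffs']); uv=uv.reshape(-1,2).astype(np.float32)
        v=cv2.remap(hsv[...,2].astype(np.float32),uv[:,0].copy(),uv[:,1].copy(),cv2.INTER_LINEAR).ravel()
        acc+=v/4
    return a,acc
def posts(f,C):
    X=cloud(f); rr=np.hypot(X[...,0]-C[0],X[...,1]-C[1])
    m=((X[...,2]>.045)&(X[...,2]<.068)&(rr>.120)&(rr<.160)).astype(np.uint8)
    n,l,st,ce=cv2.connectedComponentsWithStats(m,connectivity=8); o=[]
    for i in range(1,n):
        if st[i,4]<4: continue
        p=np.nanmedian(X[l==i],0); o.append((np.degrees(np.arctan2(p[1]-C[1],p[0]-C[0])),np.hypot(p[0]-C[0],p[1]-C[1]),p[2],st[i,4]))
    return o
E
python3 - <<'E'
from h import *
for n in('top','scene'):
    f=dict(np.load('pics/'+n+'0.npz'))
    q,q2,hsv,X=stand(f); print(n,'stand',q.round(4),'disc',q2.round(4))
    C=q
    for nm,w in(('brass',None),):
        rr=np.hypot(X[...,0]-C[0],X[...,1]-C[1])
        b=((hsv[...,1]>140)&(rr>.155)&(rr<.186)&(X[...,2]>.017)).astype(np.uint8)
        nn,l,st,ce=cv2.connectedComponentsWithStats(b)
        for i in range(1,nn):
            if st[i,4]<4: continue
            p=plane(f,[ce[i]],.024)[0]; print('brass',ce[i].round(1),st[i,4],p.round(4),'ang %.2f rad %.4f'%(np.degrees(np.arctan2(p[1]-C[1],p[0]-C[0])),np.hypot(*(p[:2]-C[:2]))))
    a,acc=turn(f,C)
    if n=='top':
        k=np.where(acc<120)[0]; g=np.split(k,np.where(np.diff(k)>4)[0]+1)
        for x in g: print('dark',np.degrees(a[x[0]]),np.degrees(a[x[-1]]),acc[x].min())
    for p in posts(f,C): print('post',np.round(p,3), 'mod45 %.2f'%(p[0]%45))
E
```

```text
top stand [0.5605 0.2108 0.1825] disc [0.5612 0.2114 0.1563]
brass [205.8 158.8] 20 [0.7272 0.2513 0.024 ] ang 13.65 rad 0.1715
brass [164.3 201.3] 26 [0.5968 0.3759 0.024 ] ang 77.61 rad 0.1691
brass [163. 211.] 23 [0.5673 0.3794 0.024 ] ang 87.71 rad 0.1688
dark 9.5 13.75 79.320068359375
dark 53.5 57.74999999999999 80.036376953125
dark 97.25 102.0 85.811279296875
dark 144.25 146.5 109.6376953125
dark 253.75 263.25 47.793701171875
dark 280.75 281.0 118.13037109375
dark 325.0 329.5 87.69482421875
post [10.272  0.138  0.059 17.   ] mod45 10.27
post [-35.124   0.139   0.062  16.   ] mod45 9.88
post [55.871  0.137  0.06  17.   ] mod45 10.87
post [-7.9868e+01  1.4000e-01  6.1000e-02  1.4000e+01] mod45 10.13
post [1.01296e+02 1.37000e-01 6.00000e-02 1.70000e+01] mod45 11.30
post [-1.24225e+02  1.41000e-01  6.00000e-02  1.60000e+01] mod45 10.78
post [1.47067e+02 1.39000e-01 6.00000e-02 1.80000e+01] mod45 12.07
post [-1.68383e+02  1.41000e-01  6.10000e-02  1.60000e+01] mod45 11.62
scene stand [0.5785 0.1996 0.2361] disc [0.5974 0.186  0.2332]
brass [361.5 199. ] 10 [0.5751 0.3748 0.024 ] ang 91.13 rad 0.1752
brass [366.1 202.8] 8 [0.603  0.3733 0.024 ] ang 81.97 rad 0.1754
brass [361.6 232.1] 16 [0.7354 0.2472 0.024 ] ang 16.87 rad 0.1640
post [1.46242e+02 1.54000e-01 5.30000e-02 1.10000e+01] mod45 11.24
post [-1.71931e+02  1.50000e-01  5.40000e-02  1.30000e+01] mod45 8.07
post [1.05641e+02 1.51000e-01 5.40000e-02 1.40000e+01] mod45 15.64
post [-1.31629e+02  1.41000e-01  5.50000e-02  1.50000e+01] mod45 3.37
post [6.2415e+01 1.4000e-01 5.6000e-02 1.7000e+01] mod45 17.41
post [-8.5098e+01  1.3100e-01  5.5000e-02  1.4000e+01] mod45 4.90
post [14.957  0.128  0.054 19.   ] mod45 14.96
post [-35.055   0.126   0.052  17.   ] mod45 9.94
```

```bash
cat >> h.py <<'E'
from scipy.spatial.transform import Rotation as Ro
def Rdown(yaw_deg):
    """tool z down, tool x at world angle yaw"""
    a=np.radians(yaw_deg); x=np.array([np.cos(a),np.sin(a),0]); z=np.array([0,0,-1.]); return Ro.from_matrix(np.c_[x,np.cross(z,x),z])
def now():
    o=r.get_obs(); return np.array(o['tcp_pos']),Ro.from_rotvec(o['orientation']),o
def rows(way,start=None):
    """way: list of (pos,Rot,n) ; print relative rows in tool units"""
    p,R=(now()[:2] if start is None else start); dps=[];tws=[]
    for P,Q,n in way:
        P=np.array(P,float); rv=(Q*R.inv()).as_rotvec(); p0,R0=p,R
        for i in range(1,n+1):
            pn=p0+(P-p0)*i/n; Rn=Ro.from_rotvec(rv*i/n)*R0
            dps.append(np.round(R.inv().apply(pn-p)/.12,3).tolist()); tws.append(np.round((R.inv()*Rn).as_rotvec()/np.radians(120),3).tolist())
            p,R=pn,Rn
    print('n',len(dps)); print('dp',str(dps).replace(' ','').replace('-0.0,','0,').replace('0.0,','0,')); print('tw',str(tws).replace(' ',''))
def st():
    p,R,o=now(); M=R.as_matrix(); print('t %.2f'%o['clock'],'p',p.round(4),'yaw %.1f'%np.degrees(np.arctan2(M[1,0],M[0,0])),'z',M[:,2].round(3),'F',np.round(o['contact_force'],1),'w %.4f'%o['grip_width'],'q',np.round(o['joints'],2))
C0=np.array([.561,.211])
E
python3 - <<'E'
from h import *
st(); rows([((.5875,.0735,.30),Rdown(11),19)])
E
```

```text
t 0.10 p [ 0.1589 -0.6558  0.4039] yaw -76.4 z [-0.     0.001 -1.   ] F [-0.1  0.2  0.4] w 0.0852 q [ 1.22  0.48  0.02  1.56 -0.01  1.11 -0.08]
n 19
dp [[-0.267,-0.258,0.046],[-0.245,-0.279,0.046],[-0.222,-0.297,0.046],[-0.197,-0.314,0.046],[-0.171,-0.329,0.046],[-0.145,-0.342,0.046],[-0.117,-0.352,0.046],[-0.088,-0.36,0.046],[-0.059,-0.366,0.046],[-0.029,-0.37,0.046],[0,-0.371,0.046],[0.03,-0.37,0.046],[0.06,-0.366,0.046],[0.089,-0.36,0.046],[0.117,-0.352,0.046],[0.145,-0.341,0.046],[0.172,-0.329,0.046],[0.198,-0.314,0.046],[0.222,-0.297,0.046]]
tw [[-0.0,0.0,-0.038],[-0.0,0.0,-0.038],[-0.0,0.0,-0.038],[-0.0,0.0,-0.038],[-0.0,0.0,-0.038],[-0.0,0.0,-0.038],[-0.0,0.0,-0.038],[-0.0,0.0,-0.038],[-0.0,0.0,-0.038],[-0.0,0.0,-0.038],[-0.0,0.0,-0.038],[-0.0,0.0,-0.038],[-0.0,0.0,-0.038],[-0.0,0.0,-0.038],[-0.0,0.0,-0.038],[-0.0,0.0,-0.038],[-0.0,0.0,-0.038],[-0.0,0.0,-0.038],[-0.0,0.0,-0.038]]
```

Call:
apply_moves(dp=[[-0.267,-0.258,0.046],[-0.245,-0.279,0.046],[-0.222,-0.297,0.046],[-0.197,-0.314,0.046],[-0.171,-0.329,0.046],[-0.145,-0.342,0.046],[-0.117,-0.352,0.046],[-0.088,-0.36,0.046],[-0.059,-0.366,0.046],[-0.029,-0.37,0.046],[0,-0.371,0.046],[0.03,-0.37,0.046],[0.06,-0.366,0.046],[0.089,-0.36,0.046],[0.117,-0.352,0.046],[0.145,-0.341,0.046],[0.172,-0.329,0.046],[0.198,-0.314,0.046],[0.222,-0.297,0.046]], twist=[[0,0,-0.038],[0,0,-0.038],[0,0,-0.038],[0,0,-0.038],[0,0,-0.038],[0,0,-0.038],[0,0,-0.038],[0,0,-0.038],[0,0,-0.038],[0,0,-0.038],[0,0,-0.038],[0,0,-0.038],[0,0,-0.038],[0,0,-0.038],[0,0,-0.038],[0,0,-0.038],[0,0,-0.038],[0,0,-0.038],[0,0,-0.038]], jaw=[0,0,0,0,0,0,0,0,0,150,150,150,150,150,150,150,150,150,150], grip_force=30)

```text
clock: 2.0
tcp_pos: [0.5827, 0.1033, 0.2886]
orientation: [3.12, 0.353, -0.012]
contact_force: [0.2, -0.1, 0.8]
grip_width: 0.0352
```

```bash
python3 - <<'E'
from h import *
st(); rows([((.5875,.0735,.23),Rdown(11),4),((.5875,.0735,.205),Rdown(11),2)])
E
```

```text
t 2.00 p [0.5827 0.1033 0.2886] yaw 12.9 z [-0.008 -0.002 -1.   ] F [ 0.2 -0.1  0.8] w 0.0352 q [ 0.15  0.54 -0.57  1.83  0.37  0.89 -0.37]
n 6
dp [[-0.003,0.063,0.122],[-0.003,0.063,0.122],[-0.003,0.063,0.122],[-0.002,0.063,0.122],[0,0,0.104],[0,0,0.104]]
tw [[0.0,0.001,0.004],[0.0,0.001,0.004],[0.0,0.001,0.004],[0.0,0.001,0.004],[0.0,0.0,0.0],[0.0,0.0,0.0]]
```

Call:
apply_moves(dp=[[0,0.083,0],[0,0.083,0],[0,0.083,0],[0,0,0],[0,0,0]], twist=[[0,0,0.005],[0,0.001,0.005],[0,0.001,0.005],[0,0,0],[0,0,0]], jaw=[150,150,150,150,150])

```text
clock: 2.5
tcp_pos: [0.5898, 0.0777, 0.2867]
orientation: [-3.122, -0.313, 0.008]
contact_force: [-0.5, 0.6, -0.0]
grip_width: 0.035
```

```bash
python3 - <<'E'
from h import *
st(); rows([((.5875,.0735,.205),Rdown(11),4)])
E
```

```text
t 2.50 p [0.5898 0.0777 0.2867] yaw 11.4 z [-0.005  0.003 -1.   ] F [-0.5  0.6 -0. ] w 0.0350 q [ 0.19  0.54 -0.56  1.82  0.36  0.88 -0.34]
n 4
dp [[-0.006,0.008,0.17],[-0.006,0.008,0.17],[-0.006,0.008,0.17],[-0.006,0.008,0.17]]
tw [[-0.0,0.001,0.001],[-0.0,0.001,0.001],[-0.0,0.001,0.001],[-0.0,0.001,0.001]]
```

Near the target. I go down around the post and then read where it settles.

Call:
apply_moves(dp=[[-0.006,0.008,0.17],[-0.006,0.008,0.17],[-0.006,0.008,0.17],[-0.006,0.008,0.13],[0,0,0]], twist=[[0,0.001,0.001],[0,0.001,0.001],[0,0,0.001],[0,0,0.001],[0,0,0]], jaw=[150,150,150,150,150])

```text
clock: 3.0
tcp_pos: [0.5873, 0.0695, 0.2098]
orientation: [-3.126, -0.289, -0.005]
contact_force: [-0.4, 0.6, 0.7]
grip_width: 0.0351
```

```bash
cat >> h.py <<'E'
def arc(a0,a1,n,z,C=C0,rad=.14,off=90):
    """tool rows along arc with tool x tangential"""
    way=[]
    for i in range(1,n+1):
        a=a0+(a1-a0)*i/n; way.append(((C[0]+rad*np.cos(np.radians(a)),C[1]+rad*np.sin(np.radians(a)),z),Rdown(a+off),1))
    rows(way)
E
python3 - <<'E'
from h import *
st(); p=now()[0]; d=p[:2]-C0; print('pol',np.degrees(np.arctan2(d[1],d[0])),np.hypot(*d)); 
f=r.grab_frame('top'); save(f,'t1'); f=r.grab_frame('scene'); save(f,'s1')
arc(-79,36+4,20,.205)
E
```

```text
t 3.00 p [0.5873 0.0695 0.2098] yaw 10.6 z [ 0.003  0.002 -1.   ] F [-0.4  0.6  0.7] w 0.0351 q [ 0.15  0.64 -0.5   1.87  0.44  0.74 -0.41]
pol -79.46782181402175 0.14394235075517214
n 20
dp [[0.121,-0.036,0.057],[0.121,-0.006,0.0],[0.121,-0.006,-0.0],[0.121,-0.006,-0.0],[0.121,-0.006,0.0],[0.121,-0.006,0.0],[0.121,-0.006,0.0],[0.121,-0.006,0.0],[0.121,-0.006,0.0],[0.121,-0.006,0.0],[0.121,-0.006,0.0],[0.121,-0.006,0.0],[0.121,-0.006,0.0],[0.121,-0.006,0.0],[0.121,-0.006,0.0],[0.121,-0.006,0.0],[0.121,-0.006,0.0],[0.121,-0.006,0.0],[0.121,-0.006,0.0],[0.121,-0.006,0.0]]
tw [[-0.001,-0.003,-0.053],[-0.0,-0.0,-0.05],[0.0,0.0,-0.05],[0.0,0.0,-0.05],[0.0,-0.0,-0.05],[0.0,0.0,-0.05],[0.0,0.0,-0.05],[0.0,0.0,-0.05],[0.0,0.0,-0.05],[0.0,0.0,-0.05],[0.0,0.0,-0.05],[0.0,0.0,-0.05],[0.0,0.0,-0.05],[0.0,0.0,-0.05],[0.0,0.0,-0.05],[0.0,0.0,-0.05],[0.0,0.0,-0.05],[0.0,0.0,-0.05],[0.0,0.0,-0.05],[0.0,0.0,-0.05]]
```

View pics/s1.png

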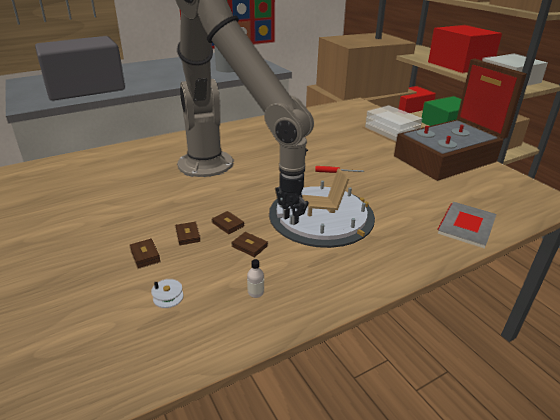

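The scene picture shows the fingers at about (290,208), on either side of the post. I push along the arc in two parts.

Call:
apply_moves(dp=[[0.1,-0.036,0.03],[0.12,-0.006,0],[0.12,-0.006,0],[0.12,-0.006,0],[0.12,-0.006,0],[0.12,-0.006,0],[0.12,-0.006,0],[0.12,-0.006,0],[0.12,-0.006,0],[0.06,-0.003,0],[0,0,0]], twist=[[0,-0.002,-0.05],[0,0,-0.05],[0,0,-0.05],[0,0,-0.05],[0,0,-0.05],[0,0,-0.05],[0,0,-0.05],[0,0,-0.05],[0,0,-0.05],[0,0,-0.025],[0,0,0]], jaw=[150,150,150,150,150,150,150,150,150,150,150])

```text
clock: 4.2
tcp_pos: [0.6843, 0.147, 0.2102]
orientation: [2.576, 1.78, -0.045]
contact_force: [-0.3, -0.8, -1.2]
grip_width: 0.0354
```

```bash
cat >> h.py <<'E'
def pol():
    p=now()[0]; d=p[:2]-C0; a=np.degrees(np.arctan2(d[1],d[0])); print('pol %.2f rad %.4f'%(a,np.hypot(*d))); return a
def notch(f,C=C0,hint=None):
    ps=posts(f,C); ph=np.array([p[0] for p in ps if p[3]>=8 and abs(p[1]-.139)<.006])
    v=np.angle(np.mean(np.exp(1j*np.radians(ph*8))))/8; v=np.degrees(v)%45
    a,acc=turn(f,C); k=np.where(acc<75)[0]; g=np.split(k,np.where(np.diff(k)>4)[0]+1)
    print('n posts',len(ph),'phase %.2f'%v,'notch cand (posts) ',np.round((v+22.5)%45,2),'+45k; dark:',[(round(float(np.degrees(a[x[0]])),1),round(float(np.degrees(a[x[-1]])),1)) for x in g if len(x)>15])
E
python3 - <<'E'
from h import *
st(); a=pol(); 
f=r.grab_frame('top'); save(f,'t2'); notch(f)
arc(a,40,10,.205)
E
```

```text
t 4.20 p [0.6843 0.147  0.2102] yaw 69.3 z [-0.018 -0.024 -1.   ] F [-0.3 -0.8 -1.2] w 0.0354 q [ 0.15  0.84 -0.71  1.57  0.64  1.    0.45]
pol -27.41 rad 0.1389
n posts 7 phase 10.88 notch cand (posts)  33.38 +45k; dark: [(299.8, 307.8), (317.5, 355.2)]
n 10
dp [[0.138,0.016,0.042],[0.137,-0.008,0.0],[0.137,-0.008,-0.0],[0.137,-0.008,0.0],[0.137,-0.008,0.0],[0.137,-0.008,-0.0],[0.137,-0.008,-0.0],[0.137,-0.008,-0.0],[0.137,-0.008,-0.0],[0.137,-0.008,-0.0]]
tw [[-0.004,0.014,-0.001],[-0.0,-0.0,-0.056],[0.0,0.0,-0.056],[0.0,-0.0,-0.056],[-0.0,-0.0,-0.056],[0.0,0.0,-0.056],[0.0,0.0,-0.056],[0.0,0.0,-0.056],[0.0,0.0,-0.056],[0.0,0.0,-0.056]]
```

View pics/t2.png

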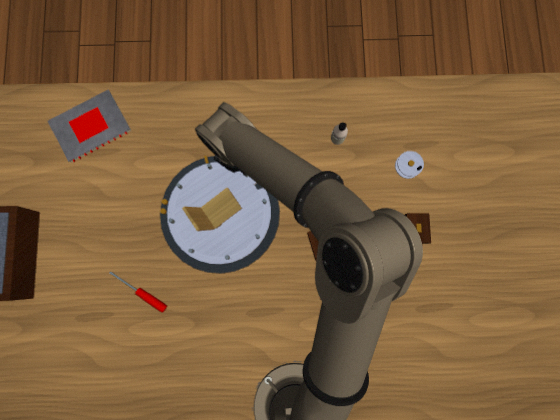

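Call:
apply_moves(dp=[[0.12,0.016,0.035],[0.13,-0.008,0],[0.13,-0.008,0],[0.13,-0.008,0],[0.13,-0.008,0],[0.13,-0.008,0],[0.13,-0.008,0],[0.13,-0.008,0],[0.12,-0.007,0],[0.05,0,0],[0,0,0]], twist=[[-0.004,0.014,-0.001],[0,0,-0.056],[0,0,-0.056],[0,0,-0.056],[0,0,-0.056],[0,0,-0.056],[0,0,-0.056],[0,0,-0.056],[0,0,-0.05],[0,0,-0.03],[0,0,0]], jaw=[150,150,150,150,150,150,150,150,150,150,150])

```text
clock: 5.35
tcp_pos: [0.6865, 0.2638, 0.2082]
orientation: [1.416, 2.769, -0.027]
contact_force: [-0.2, 0.7, -0.9]
grip_width: 0.0349
```

```bash
python3 - <<'E'
from h import *
st(); a=pol(); 
f=r.grab_frame('top'); save(f,'t3'); notch(f)
arc(a,41,3,.205)
E
```

```text
t 5.35 p [0.6865 0.2638 0.2082] yaw 125.8 z [ 0.02  -0.03  -0.999] F [-0.2  0.7 -0.9] w 0.0349 q [ 0.06  0.95 -0.88  1.48  0.82  1.1   1.2 ]
pol 22.83 rad 0.1362
n posts 5 phase 16.60 notch cand (posts)  39.1 +45k; dark: [(1.0, 25.2), (28.0, 43.2), (268.5, 302.5)]
n 3
dp [[0.117,0.052,0.024],[0.123,-0.007,0.0],[0.123,-0.007,-0.0]]
tw [[0.001,0.017,0.057],[-0.0,-0.0,-0.05],[-0.0,0.0,-0.05]]
```

View pics/t3.png

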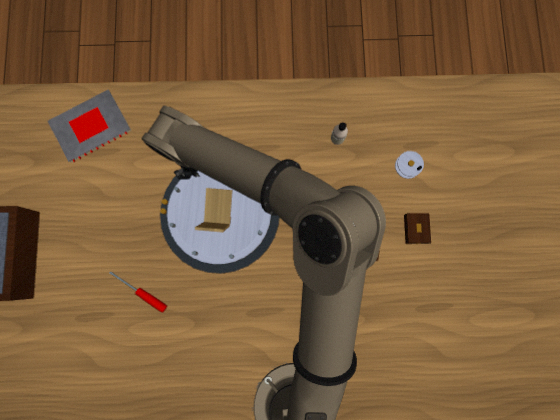

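Call:
apply_moves(dp=[[0.11,0.045,0.02],[0.12,-0.007,0],[0.11,-0.007,0],[0.0,0,0],[0,0,0]], twist=[[0.001,0.017,0.057],[0,0,-0.05],[0,0,-0.05],[0,0,0],[0,0,0]], jaw=[150,150,150,150,150])

```text
clock: 5.9
tcp_pos: [0.6734, 0.2938, 0.2082]
orientation: [1.334, 2.832, -0.001]
contact_force: [0.3, -0.5, -0.9]
grip_width: 0.035
```

```bash
python3 - <<'E'
from h import *
st(); a=pol(); 
f=r.grab_frame('top'); save(f,'t4'); notch(f)
arc(a,a+2,1,.205)
E
```

```text
t 5.90 p [0.6734 0.2938 0.2082] yaw 129.6 z [ 0.009 -0.005 -1.   ] F [ 0.3 -0.5 -0.9] w 0.0350 q [ 0.04  0.96 -0.9   1.48  0.82  1.1   1.22]
pol 36.39 rad 0.1396
n posts 5 phase 32.40 notch cand (posts)  9.9 +45k; dark: [(18.2, 37.0), (43.8, 48.0), (264.2, 311.0)]
n 1
dp [[0.038,0.004,0.028]]
tw [[0.002,0.005,0.01]]
```

Call:
apply_moves(dp=[[0.04,0,0.015],[0.04,0,0],[0,0,0],[0,0,0]], twist=[[0,0.003,0],[0,0,-0.01],[0,0,0],[0,0,0]], jaw=[150,150,150,150])

```text
clock: 6.35
tcp_pos: [0.6686, 0.3, 0.2071]
orientation: [1.313, 2.846, 0.004]
contact_force: [1.6, -1.2, -0.6]
grip_width: 0.0354
```

```bash
python3 - <<'E'
from h import *
st(); a=pol(); 
f=r.grab_frame('top'); save(f,'t5'); notch(f); print(np.round(posts(f,C0),2))
E
```

```text
t 6.35 p [0.6686 0.3    0.2071] yaw 130.5 z [ 0.008 -0.001 -1.   ] F [ 1.6 -1.2 -0.6] w 0.0354 q [ 0.03  0.96 -0.91  1.49  0.82  1.09  1.22]
pol 39.60 rad 0.1397
n posts 5 phase 34.89 notch cand (posts)  12.39 +45k; dark: [(23.0, 40.2), (47.2, 51.0), (263.8, 312.8)]
[[ 4.8820e+01  1.3000e-01  6.0000e-02  9.0000e+00]
 [ 8.0430e+01  1.4000e-01  6.0000e-02  2.0000e+01]
 [-1.0151e+02  1.4000e-01  6.0000e-02  1.4000e+01]
 [ 1.2550e+02  1.4000e-01  6.0000e-02  1.9000e+01]
 [-1.4544e+02  1.4000e-01  6.0000e-02  1.4000e+01]
 [ 1.7046e+02  1.4000e-01  6.0000e-02  1.6000e+01]]
```

```bash
cat >> h.py <<'E'
def postfit(f,C=C0,fixC=None):
    X=cloud(f); rr=np.hypot(X[...,0]-C[0],X[...,1]-C[1])
    m=((X[...,2]>.050)&(X[...,2]<.068)&(rr>.125)&(rr<.155)).astype(np.uint8)
    n,l,s,ce=cv2.connectedComponentsWithStats(m,connectivity=8)
    P=np.array([plane(f,[ce[i]],.057)[0][:2] for i in range(1,n) if 11<=s[i,4]<=24])
    def res(q):
        c=q[:2] if fixC is None else fixC
        d=P-c; k=np.round((np.degrees(np.arctan2(d[:,1],d[:,0]))-np.degrees(q[2]))/45)
        a=q[2]+np.radians(45*k); return (P-(c+.14*np.c_[np.cos(a),np.sin(a)])).ravel()
    best=min((least_squares(res,[C[0],C[1],v],loss='soft_l1',f_scale=.002) for v in np.radians(np.arange(0,45,9))),key=lambda s:s.cost)
    q=best.x; print('postfit n',len(P),'C',q[:2].round(4),'phase %.2f'%(np.degrees(q[2])%45),'notch %.2f mod45'%((np.degrees(q[2])+22.5)%45),'res mm',np.round(np.abs(res(q)).max()*1000,1)); return q
E
python3 - <<'E'
from h import *
f=dict(np.load('pics/top0.npz')); q=postfit(f); C=q[:2]
for u in([205.8,158.8],[164.3,201.3],[163,211]):
    p=plane(f,[u],.024)[0][:2]-C; print(np.degrees(np.arctan2(p[1],p[0])),np.hypot(*p))
f=r.grab_frame('top'); postfit(f,fixC=C)
E
```

```text
postfit n 8 C [0.5596 0.2098] phase 10.92 notch 33.42 mod45 res mm 0.6
13.838657980860281 0.17278140009464582
77.32441218237261 0.1704555589175664
87.40159565773568 0.16979605937307277
postfit n 5 C [0.561 0.211] phase 34.46 notch 11.96 mod45 res mm 1.1
```

Call:
apply_moves(dp=[[0.03,0,0],[0.015,0,0],[0,0,0],[0,0,0]], twist=[[0,0,0],[0,0,0],[0,0,0],[0,0,0]], jaw=[150,150,150,150])

```text
clock: 6.85
tcp_pos: [0.666, 0.3036, 0.2071]
orientation: [1.314, 2.842, 0.004]
contact_force: [1.9, -1.4, 0.1]
grip_width: 0.035
```

```bash
sed -i 's/^C0=.*/C0=np.array([.5596,.2098])/' h.py; python3 - <<'E'
from h import *
st(); a=pol(); 
f=r.grab_frame('top'); save(f,'t6'); postfit(f,fixC=C0)
E
```

```text
t 6.85 p [0.666  0.3036 0.2071] yaw 130.4 z [ 0.01  -0.002 -1.   ] F [ 1.9 -1.4  0.1] w 0.0350 q [ 0.03  0.96 -0.91  1.49  0.82  1.09  1.22]
pol 41.38 rad 0.1419
postfit n 4 C [0.5596 0.2099] phase 36.19 notch 13.69 mod45 res mm 1.0
```

```bash
python3 - <<'E'
from h import *
st(); p=now()[0]
rows([((p[0],p[1],.385),Rdown(130),4),((.6,.0,.385),Rdown(30),13)])
E
```

```text
t 6.90 p [0.6661 0.3036 0.2071] yaw 130.4 z [ 0.01  -0.002 -1.   ] F [ 1.9 -1.  -0.5] w 0.0352 q [ 0.03  0.96 -0.91  1.49  0.82  1.09  1.22]
n 17
dp [[-0.003,0.002,-0.371],[-0.002,0.002,-0.371],[-0.001,0.001,-0.371],[-0.001,0.001,-0.371],[-0.122,-0.158,0.0],[-0.142,-0.14,0.0],[-0.159,-0.12,0.0],[-0.174,-0.097,-0.0],[-0.185,-0.073,-0.0],[-0.193,-0.048,-0.0],[-0.198,-0.021,-0.0],[-0.199,0.005,-0.0],[-0.197,0.032,-0.0],[-0.191,0.058,-0.0],[-0.181,0.083,-0.0],[-0.168,0.107,-0.0],[-0.152,0.128,-0.0]]
tw [[0.001,0.001,0.001],[0.001,0.001,0.001],[0.001,0.001,0.001],[0.001,0.001,0.001],[-0.0,0.0,0.064],[-0.0,0.0,0.064],[-0.0,0.0,0.064],[-0.0,0.0,0.064],[-0.0,0.0,0.064],[-0.0,0.0,0.064],[-0.0,0.0,0.064],[-0.0,0.0,0.064],[-0.0,0.0,0.064],[-0.0,0.0,0.064],[-0.0,0.0,0.064],[-0.0,0.0,0.064],[-0.0,0.0,0.064]]
```

Call:
apply_moves(dp=[[-0.03,0,0],[0,0.002,-0.35],[0,0.001,-0.37],[0,0.001,-0.37],[-0.001,0.001,-0.37],[-0.122,-0.158,0.0],[-0.142,-0.14,0.0],[-0.159,-0.12,0.0],[-0.174,-0.097,0],[-0.185,-0.073,0],[-0.193,-0.048,0],[-0.198,-0.021,0],[-0.199,0.005,0],[-0.197,0.032,0],[-0.191,0.058,0],[-0.181,0.083,0],[-0.168,0.107,0],[-0.152,0.128,0]], twist=[[0,0,0],[0.001,0.001,0.001],[0.001,0.001,0.001],[0.001,0.001,0.001],[0.001,0.001,0.001],[0,0,0.064],[0,0,0.064],[0,0,0.064],[0,0,0.064],[0,0,0.064],[0,0,0.064],[0,0,0.064],[0,0,0.064],[0,0,0.064],[0,0,0.064],[0,0,0.064],[0,0,0.064],[0,0,0.064]], jaw=[150,150,150,150,150,0,0,0,0,0,0,0,0,0,0,0,0,0])

```text
clock: 8.7
tcp_pos: [0.5831, 0.0025, 0.3859]
orientation: [-3.028, -0.74, 0.029]
contact_force: [-0.2, 0.0, -0.8]
grip_width: 0.0855
```

```bash
python3 - <<'E'
from h import *
st(); p=now()[0]
f=r.grab_frame('top'); save(f,'t7'); postfit(f,fixC=C0); cases(f); f=r.grab_frame('scene'); save(f,'s7')
rows([((.498,-.386,.30),Rdown(-90),18)])
E
```

```text
t 8.70 p [0.5831 0.0025 0.3859] yaw 27.5 z [-0.024  0.019 -1.   ] F [-0.2  0.  -0.8] w 0.0855 q [ 0.44  0.44 -0.71  1.76  0.3   1.08  0.11]
postfit n 8 C [0.5596 0.21  ] phase 36.20 notch 13.70 mod45 res mm 1.4
px [ 32. 255.] area 713 zt 0.0337 ctr [448.3 759.1] size [  9.7 255.4] long axis deg 0.1
px [417. 228.] area 758 zt 0.0325 ctr [ 496.8 -384.7] size [70.2 90.7] long axis deg 178.9
px [316. 247.] area 283 zt 0.0227 ctr [454.1 -81.8] size [35.4 89.9] long axis deg 14.7
n 18
dp [[-0.116,0.141,0.038],[-0.1,0.154,0.037],[-0.082,0.164,0.037],[-0.063,0.172,0.037],[-0.043,0.178,0.037],[-0.022,0.182,0.037],[-0.001,0.183,0.037],[0.019,0.182,0.037],[0.04,0.179,0.037],[0.06,0.173,0.037],[0.079,0.165,0.037],[0.097,0.155,0.038],[0.114,0.143,0.038],[0.13,0.129,0.038],[0.143,0.114,0.038],[0.155,0.097,0.039],[0.165,0.079,0.039],[0.173,0.059,0.039]]
tw [[-0.0,0.001,0.054],[-0.0,0.001,0.054],[-0.0,0.001,0.054],[-0.0,0.001,0.054],[-0.0,0.001,0.054],[-0.0,0.001,0.054],[-0.0,0.001,0.054],[-0.0,0.001,0.054],[-0.0,0.001,0.054],[-0.0,0.001,0.054],[-0.0,0.001,0.054],[-0.0,0.001,0.054],[-0.0,0.001,0.054],[-0.0,0.001,0.054],[-0.0,0.001,0.054],[-0.0,0.001,0.054],[-0.0,0.001,0.054],[-0.0,0.001,0.054]]
```

View pics/t7.png

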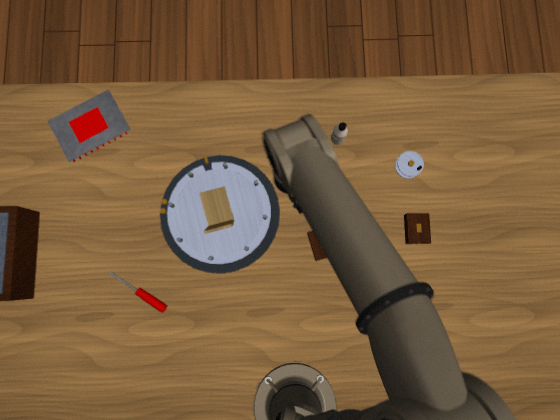

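Call:
apply_moves(dp=[[-0.116,0.141,0.038],[-0.1,0.154,0.037],[-0.082,0.164,0.037],[-0.063,0.172,0.037],[-0.043,0.178,0.037],[-0.022,0.182,0.037],[-0.001,0.183,0.037],[0.019,0.182,0.037],[0.04,0.179,0.037],[0.06,0.173,0.037],[0.079,0.165,0.037],[0.097,0.155,0.038],[0.114,0.143,0.038],[0.13,0.129,0.038],[0.143,0.114,0.038],[0.155,0.097,0.039],[0.14,0.06,0.02],[0.05,0.02,0],[0,0,0]], twist=[[0,0.001,0.054],[0,0.001,0.054],[0,0.001,0.054],[0,0.001,0.054],[0,0.001,0.054],[0,0.001,0.054],[0,0.001,0.054],[0,0.001,0.054],[0,0.001,0.054],[0,0.001,0.054],[0,0.001,0.054],[0,0.001,0.054],[0,0.001,0.054],[0,0.001,0.054],[0,0.001,0.054],[0,0.001,0.054],[0,0,0.054],[0,0,0.04],[0,0,0]], jaw=[0,0,0,0,0,0,0,0,0,0,0,0,0,0,0,0,0,0,0])

```text
clock: 10.7
tcp_pos: [0.5068, -0.3509, 0.297]
orientation: [-2.234, 2.171, 0.031]
contact_force: [-0.0, 0.7, 0.2]
grip_width: 0.0854
```

```bash
python3 - <<'E'
from h import *
st()
rows([((.503,-.386,.215),Rdown(-90.7),4),((.503,-.386,.178),Rdown(-90.7),2)])
E
```

```text
t 10.70 p [ 0.5068 -0.3509  0.297 ] yaw -88.4 z [ 0.004  0.033 -0.999] F [-0.   0.7  0.2] w 0.0854 q [ 0.63  0.51 -0.16  1.78  0.06  0.87 -1.09]
n 6
dp [[0.078,0.011,0.168],[0.077,0.01,0.169],[0.076,0.009,0.17],[0.075,0.008,0.17],[0,0,0.154],[0,0,0.154]]
tw [[-0.001,0.004,0.005],[-0.001,0.004,0.005],[-0.001,0.004,0.005],[-0.001,0.004,0.005],[0.0,0.0,0.0],[0.0,0.0,-0.0]]
```

Call:
apply_moves(dp=[[0.11,0.015,0.05],[0.1,0.012,0.1],[0.08,0.009,0.15],[0.015,0.002,0.12],[0,0,0.08],[0,0,0]], twist=[[-0.001,0.004,0.005],[-0.001,0.004,0.005],[-0.001,0.004,0.005],[-0.001,0.004,0.005],[0,0,0],[0,0,0]], jaw=[0,0,0,0,0,0])

```text
clock: 11.3
tcp_pos: [0.5047, -0.3866, 0.2302]
orientation: [2.219, -2.219, -0.004]
contact_force: [-0.2, 0.8, -0.2]
grip_width: 0.0855
```

```bash
python3 - <<'E'
from h import *
st()
rows([((.503,-.386,.178),Rdown(-90.7),3)])
E
```

```text
t 11.30 p [ 0.5047 -0.3866  0.2302] yaw -90.0 z [-0.004 -0.    -1.   ] F [-0.2  0.8 -0.2] w 0.0855 q [ 0.64  0.62 -0.12  1.77  0.1   0.76 -1.1 ]
n 3
dp [[-0.002,0.004,0.145],[-0.002,0.004,0.145],[-0.002,0.005,0.145]]
tw [[0.001,-0.0,0.002],[0.001,-0.0,0.002],[0.001,-0.0,0.002]]
```

Call:
apply_moves(dp=[[-0.002,0.004,0.15],[-0.002,0.004,0.15],[-0.002,0.004,0.12],[0,0,0],[0,0,0],[0,0,0],[0,0,0],[0,0,0]], twist=[[0,0,0.002],[0,0,0.002],[0,0,0.002],[0,0,0],[0,0,0],[0,0,0],[0,0,0],[0,0,0]], jaw=[0,0,0,0,255,255,255,255], grip_force=40)

```text
clock: 12.1
tcp_pos: [0.5053, -0.3861, 0.1811]
orientation: [2.212, -2.23, 0.003]
contact_force: [0.2, -0.2, -2.1]
grip_width: 0.0669
```

```bash
python3 - <<'E'
from h import *
st()
f=r.grab_frame('scene'); save(f,'s8')
cv2.imwrite('pics/s8z.png',cv2.resize(cv2.cvtColor(f['color'][170:290,80:240],cv2.COLOR_RGB2BGR),(800,600),interpolation=cv2.INTER_CUBIC))
E
```

```text
t 12.10 p [ 0.5053 -0.3861  0.1811] yaw -90.5 z [ 0.001 -0.002 -1.   ] F [ 0.2 -0.2 -2.1] w 0.0669 q [ 0.64  0.69 -0.11  1.79  0.11  0.67 -1.12]
```

View pics/s8z.png

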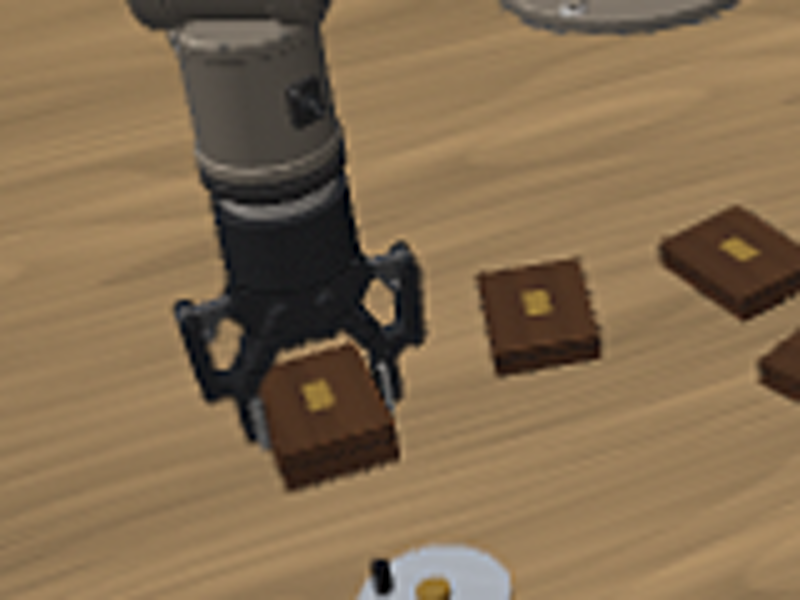

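```bash
cat >> h.py <<'E'
YAW=13.7
def rack(notch=YAW):
    a=np.radians(notch); d=np.array([np.cos(a),np.sin(a),0]); up=np.array([0,0,1.])
    c,s=np.cos(.26),np.sin(.26); x=c*d+s*up; z=-s*d+c*up; y=np.cross(z,x)
    O=np.r_[C0-.036*d[:2],.047]; return O,np.c_[x,y,z]
def rp(v,notch=YAW):
    O,M=rack(notch); return O+M@np.array(v)/1000
def RP(notch=YAW):
    O,M=rack(notch); return Ro.from_matrix(np.c_[-M[:,1],-M[:,0],-M[:,2]])
def inrack():
    p,R,o=now(); O,M=rack(); q=(M.T@(p-O))*1000; e=np.degrees((RP().inv()*R).as_rotvec()); F=M.T@np.array(o['contact_force'])
    print('tcp in rack mm',q.round(1),'rot err deg(tool)',e.round(2),'F rack',F.round(1),'w %.4f'%o['grip_width'],'t %.1f'%o['clock']); return q
E
python3 - <<'E'
from h import *
p=now()[0]; print(rack()[0],rp((60,0,181+130)))
rows([((p[0],p[1],.36),Rdown(-90.5),4),((.53,-.1,.39),Rdown(-84),7),(rp((60,0,181+130)),RP(),9)])
E
```

```text
[0.52462423 0.20127383 0.047     ] [0.50328061 0.19607081 0.36297212]
n 20
dp [[0.001,0,-0.373],[0.001,0,-0.373],[0,0,-0.373],[0,0,-0.373],[-0.341,-0.026,-0.036],[-0.34,-0.032,-0.036],[-0.34,-0.037,-0.036],[-0.339,-0.043,-0.036],[-0.338,-0.048,-0.036],[-0.338,-0.054,-0.036],[-0.337,-0.059,-0.036],[-0.275,-0.004,0.025],[-0.275,-0.007,0.026],[-0.275,-0.011,0.027],[-0.275,-0.014,0.027],[-0.274,-0.017,0.028],[-0.274,-0.021,0.029],[-0.274,-0.024,0.031],[-0.273,-0.027,0.032],[-0.273,-0.03,0.033]]
tw [[-0.0,-0.0,0.0],[-0.0,-0.0,0.0],[-0.0,-0.0,0.0],[-0.0,-0.0,0.0],[-0.0,-0.0,-0.008],[-0.0,-0.0,-0.008],[-0.0,-0.0,-0.008],[-0.0,-0.0,-0.008],[-0.0,-0.0,-0.008],[-0.0,-0.0,-0.008],[-0.0,-0.0,-0.008],[0.014,-0.001,-0.007],[0.014,-0.001,-0.007],[0.014,-0.001,-0.007],[0.014,-0.001,-0.007],[0.014,-0.001,-0.007],[0.014,-0.001,-0.007],[0.014,-0.001,-0.007],[0.014,-0.001,-0.007],[0.014,-0.001,-0.007]]
```

Call:
apply_moves(dp=[[0.001,0,-0.373],[0.001,0,-0.373],[0,0,-0.373],[0,0,-0.373],[-0.34,-0.026,-0.036],[-0.34,-0.032,-0.036],[-0.34,-0.037,-0.036],[-0.34,-0.043,-0.036],[-0.34,-0.048,-0.036],[-0.34,-0.054,-0.036],[-0.34,-0.059,-0.036],[-0.275,-0.004,0.02],[-0.275,-0.007,0.02],[-0.275,-0.011,0.02],[-0.275,-0.014,0.02],[-0.275,-0.017,0.02],[-0.25,-0.02,0.02],[-0.2,-0.02,0.02],[-0.1,-0.01,0.01],[0,0,0]], twist=[[0,0,0],[0,0,0],[0,0,0],[0,0,0],[0,0,-0.008],[0,0,-0.008],[0,0,-0.008],[0,0,-0.008],[0,0,-0.008],[0,0,-0.008],[0,0,-0.008],[0.014,-0.001,-0.007],[0.014,-0.001,-0.007],[0.014,-0.001,-0.007],[0.014,-0.001,-0.007],[0.014,-0.001,-0.007],[0.014,-0.001,-0.007],[0.014,-0.001,-0.007],[0.014,-0.001,-0.007],[0,0,0]], jaw=[255,255,255,255,255,255,255,255,255,255,255,255,255,255,255,255,255,255,255,255])

```text
clock: 14.15
tcp_pos: [0.5021, 0.1507, 0.3849]
orientation: [-2.307, 1.819, -0.233]
contact_force: [-1.1, -0.1, -0.7]
grip_width: 0.0671
```

```bash
python3 - <<'E'
from h import *
st(); inrack()
rows([(rp((58,0,181+100)),RP(),4)])
E
```

```text
t 14.15 p [0.5021 0.1507 0.3849] yaw -76.5 z [ 0.242  0.055 -0.969] F [-1.1 -0.1 -0.7] w 0.0671 q [-0.06  0.22 -0.42  2.    0.23  0.7  -1.95]
tcp in rack mm [ 54.1 -43.8 335.2] rot err deg(tool) [-0.52  0.25  0.16] F rack [-1.2  0.2 -0.4] w 0.0671 t 14.2
n 4
dp [[-0.092,-0.009,0.112],[-0.092,-0.009,0.113],[-0.092,-0.008,0.113],[-0.091,-0.008,0.113]]
tw [[0.001,-0.001,-0.0],[0.001,-0.001,-0.0],[0.001,-0.001,-0.0],[0.001,-0.001,-0.0]]
```

Call:
apply_moves(dp=[[-0.1,-0.015,0.06],[-0.11,-0.015,0.06],[-0.1,-0.015,0.06],[-0.05,-0.008,0.06],[0,0,0.06],[0,0,0]], twist=[[0.001,-0.001,0],[0.001,-0.001,0],[0.001,-0.001,0],[0.001,-0.001,0],[0,0,0],[0,0,0]], jaw=[255,255,255,255,255,255])

```text
clock: 14.75
tcp_pos: [0.5079, 0.1915, 0.3505]
orientation: [-2.297, 1.824, -0.233]
contact_force: [0.2, -0.7, -1.8]
grip_width: 0.0673
```

```bash
python3 - <<'E'
from h import *
st(); inrack()
rows([(rp((60,0,181+12)),RP(),5)])
f=r.grab_frame('scene'); save(f,'s9')
cv2.imwrite('pics/s9z.png',cv2.resize(cv2.cvtColor(f['color'][130:250,240:400],cv2.COLOR_RGB2BGR),(800,600),interpolation=cv2.INTER_CUBIC))
E
```

```text
t 14.75 p [0.5079 0.1915 0.3505] yaw -76.9 z [ 0.246  0.058 -0.968] F [ 0.2 -0.7 -1.8] w 0.0673 q [-0.15  0.3  -0.4   2.    0.32  0.65 -2.1 ]
tcp in rack mm [ 60.1  -5.5 298.1] rot err deg(tool) [-0.29  0.13  0.58] F rack [-0.4 -0.7 -1.8] w 0.0673 t 14.8
n 5
dp [[-0.01,-0.001,0.175],[-0.009,-0.001,0.175],[-0.009,0,0.175],[-0.009,0,0.175],[-0.009,0,0.175]]
tw [[0.0,-0.0,-0.001],[0.0,-0.0,-0.001],[0.0,-0.0,-0.001],[0.0,-0.0,-0.001],[0.0,-0.0,-0.001]]
```

View pics/s9z.png

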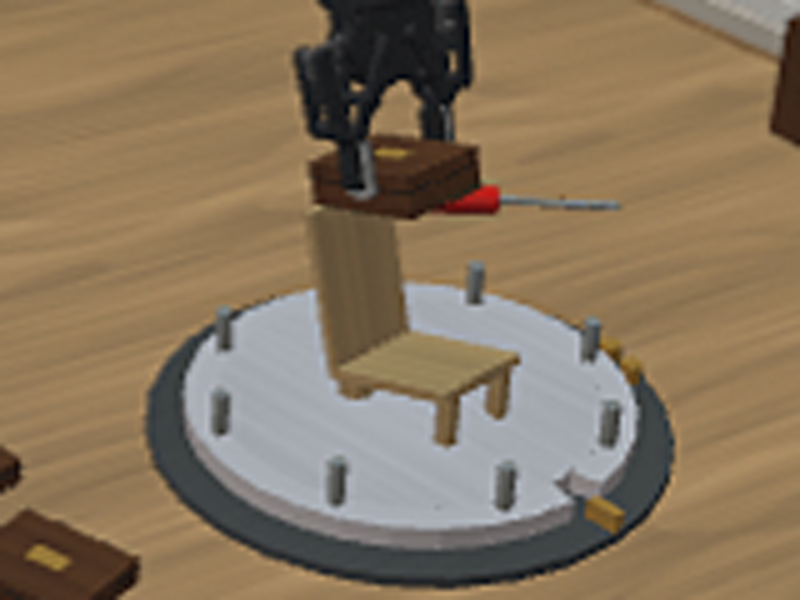

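Call:
apply_moves(dp=[[-0.02,0,0.1],[-0.02,0,0.15],[-0.01,0,0.17],[0,0,0.17],[0,0,0.12],[0,0,0.04],[0,0,0]], twist=[[0,0,-0.001],[0,0,-0.001],[0,0,-0.001],[0,0,-0.001],[0,0,0],[0,0,0],[0,0,0]], jaw=[255,255,255,255,255,255,255])

```text
clock: 15.5
tcp_pos: [0.5315, 0.2001, 0.2595]
orientation: [-2.3, 1.819, -0.239]
contact_force: [-0.5, 0.4, -1.3]
grip_width: 0.067
```

```bash
python3 - <<'E'
from h import *
st(); inrack()
rows([(rp((60,0,181+4)),RP(),2)])
E
```

```text
t 15.50 p [0.5315 0.2001 0.2595] yaw -76.7 z [ 0.249  0.056 -0.967] F [-0.5  0.4 -1.3] w 0.0670 q [-0.23  0.46 -0.31  2.01  0.46  0.48 -2.23]
tcp in rack mm [ 60.8  -2.8 203.7] rot err deg(tool) [-0.14  0.27  0.35] F rack [-0.7  0.5 -1.1] w 0.0670 t 15.5
n 2
dp [[-0.012,0.003,0.078],[-0.012,0.003,0.078]]
tw [[0.001,-0.001,-0.001],[0.001,-0.001,-0.001]]
```

Call:
apply_moves(dp=[[-0.015,0.003,0.07],[-0.015,0.003,0.06],[0,0,0.03],[0,0,0.015],[0,0,0.01],[0,0,0]], twist=[[0.001,-0.001,-0.001],[0.001,-0.001,-0.001],[0,0,0],[0,0,0],[0,0,0],[0,0,0]], jaw=[255,255,255,255,255,255])

```text
clock: 16.1
tcp_pos: [0.5365, 0.2056, 0.2383]
orientation: [-2.297, 1.807, -0.241]
contact_force: [-0.5, 0.3, -2.3]
grip_width: 0.0668
```

```bash
python3 - <<'E'
from h import *
inrack()
E
```

```text
tcp in rack mm [ 61.3   1.4 181.7] rot err deg(tool) [ 0.34 -0.02  0.1 ] F rack [-1.   0.4 -2.1] w 0.0668 t 16.1
```

Call:
apply_moves(dp=[[0,0.025,0],[0,0.025,0],[0,0.02,0],[0,0.015,0],[0,0,0]], twist=[[0,0,0],[0,0,0],[0,0,0],[0,0,0],[0,0,0]], jaw=[255,255,255,255,255])

```text
clock: 16.6
tcp_pos: [0.5278, 0.2033, 0.2372]
orientation: [-2.292, 1.804, -0.244]
contact_force: [0.0, -0.2, -1.9]
grip_width: 0.0672
```

```bash
python3 - <<'E'
from h import *
inrack()
E
```

```text
tcp in rack mm [ 52.3   1.2 182.9] rot err deg(tool) [ 0.68 -0.09  0.11] F rack [-0.5 -0.2 -1.8] w 0.0672 t 16.6
```

Call:
apply_moves(dp=[[0,0.015,0.008],[0,0.015,0.005],[0,0.015,0],[0,0,0]], twist=[[-0.003,0,0],[-0.003,0,0],[0,0,0],[0,0,0]], jaw=[255,255,255,255])

```text
clock: 17.0
tcp_pos: [0.5276, 0.203, 0.2377]
orientation: [-2.292, 1.802, -0.242]
contact_force: [-0.4, 0.2, -2.4]
grip_width: 0.0671
```

```bash
python3 - <<'E'
from h import *
inrack()
E
```

```text
tcp in rack mm [ 52.2   1.  183.4] rot err deg(tool) [ 0.68 -0.22  0.09] F rack [-1.   0.2 -2.3] w 0.0671 t 17.0
```

Call:
apply_moves(dp=[[0,0.04,0.02],[0,0.04,0.02],[0,0,0]], twist=[[-0.006,0,0],[-0.003,0,0],[0,0,0]], jaw=[255,255,255])

```text
clock: 17.3
tcp_pos: [0.5278, 0.2029, 0.2368]
orientation: [-2.288, 1.799, -0.24]
contact_force: [0.6, 0.3, -1.0]
grip_width: 0.0672
```

```bash
python3 - <<'E'
from h import *
inrack()
f=r.grab_frame('scene'); save(f,'s10')
cv2.imwrite('pics/s10z.png',cv2.resize(cv2.cvtColor(f['color'][130:250,240:400],cv2.COLOR_RGB2BGR),(800,600),interpolation=cv2.INTER_CUBIC))
E
```

```text
tcp in rack mm [ 52.2   0.8 182.5] rot err deg(tool) [ 0.86 -0.44  0.12] F rack [ 0.4  0.1 -1.1] w 0.0672 t 17.3
```

View pics/s10z.png

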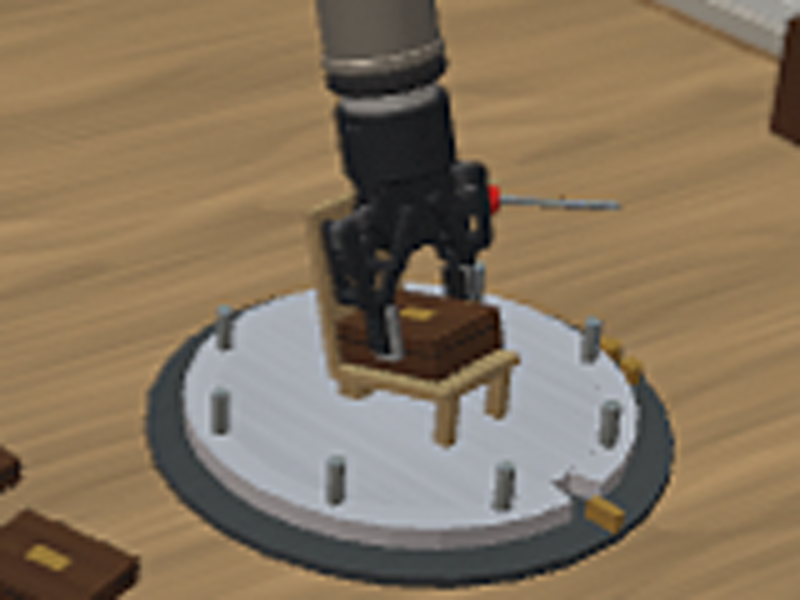

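Call:
apply_moves(dp=[[0,0.01,0.03],[0,0,0.01],[0,0,0],[0,0,0],[0,0,-0.1],[0,0,-0.25],[0,0,-0.35],[0,0,-0.35],[0,0,0]], twist=[[-0.007,0,0],[0,0,0],[0,0,0],[0,0,0],[0,0,0],[0,0,0],[0,0,0],[0,0,0],[0,0,0]], jaw=[255,0,0,0,0,0,0,0,0])

```text
clock: 18.25
tcp_pos: [0.4921, 0.1948, 0.3576]
orientation: [-2.309, 1.808, -0.22]
contact_force: [0.6, 1.2, -0.9]
grip_width: 0.0857
```

```bash
cat >> h.py <<'E'
def pile(f,ztops,notch=YAW):
    """points in rack frame; dark brown tops at layer"""
    X=cloud(f); O,M=rack(notch); Q=(X-O)@M*1000; hsv=cv2.cvtColor(f['color'],cv2.COLOR_RGB2HSV)
    for z in ztops:
        m=(Q[...,0]>-15)&(Q[...,0]<130)&(abs(Q[...,1])<60)&(abs(Q[...,2]-z)<6)&(hsv[...,2]<110)
        P=Q[m]
        if len(P)<30: print('z',z,'few',len(P)); continue
        rc=cv2.minAreaRect(P[:,:2].astype(np.float32)); 
        print('z',z,'n',len(P),'med z %.1f'%np.median(P[:,2]),'x %.1f..%.1f y %.1f..%.1f'%(*np.percentile(P[:,0],[1,99]),*np.percentile(P[:,1],[1,99])),'rect',np.round(rc[0],1),np.round(rc[1],1),'ang %.1f'%rc[2])
E
python3 - <<'E'
from h import *
inrack()
f=r.grab_frame('scene'); save(f,'s11'); pile(f,[30]); cases(f)
cv2.imwrite('pics/s11z.png',cv2.resize(cv2.cvtColor(f['color'][130:250,240:400],cv2.COLOR_RGB2BGR),(800,600),interpolation=cv2.INTER_CUBIC))
f=r.grab_frame('top'); save(f,'t11'); pile(f,[30]); cases(f); postfit(f,fixC=C0)
E
```

```text
tcp in rack mm [ 47.8   1.4 308.6] rot err deg(tool) [-0.53 -0.41 -0.13] F rack [ 0.6  1.1 -1.1] w 0.0857 t 18.2
z 30 n 248 med z 29.1 x -1.4..92.6 y -35.3..33.6 rect [45.8  0.2] [73. 97.] ang 89.5
px [366.  79.] area 480 zt 0.0321 ctr [-617.8 1358. ] size [314.3 626. ] long axis deg 52.4
px [543. 106.] area 240 zt 0.0324 ctr [ 262.2 1989. ] size [ 78.4 236.5] long axis deg 163.3
px [238. 107.] area 156 zt 0.0317 ctr [-498.3  379.7] size [ 30.  165.9] long axis deg 89.9
px [129. 127.] area 350 zt 0.0310 ctr [-500.7 -194.1] size [ 28.9 292. ] long axis deg 89.6
px [ 34. 144.] area 224 zt 0.0323 ctr [-499.3 -634. ] size [ 34.7 130.4] long axis deg 96.3
px [444. 164.] area 754 zt 0.0323 ctr [539.5 885.5] size [217.4 451.3] long axis deg 55.0
px [353. 229.] area 589 zt 0.0188 ctr [688.8 272.4] size [ 81.2 256.7] long axis deg 112.1
px [472. 226.] area 710 zt 0.0127 ctr [852.4 616.1] size [149.5 216.6] long axis deg 118.0
px [239. 233.] area 932 zt 0.0197 ctr [536.3 -95.4] size [ 92.2 245.3] long axis deg 5.9
px [187. 232.] area 386 zt 0.0202 ctr [ 457.2 -237.1] size [65.4 94.4] long axis deg 168.4
z 30 n 234 med z 32.0 x 1.0..90.6 y -32.9..23.5 rect [44.4 -4.7] [95.5 60.7] ang 3.3
px [316. 197.] area 669 zt 0.0229 ctr [600.1 -86.3] size [68.9 91. ] long axis deg 26.6
px [ 32. 255.] area 705 zt 0.0322 ctr [448.3 758.4] size [  9.5 255.5] long axis deg 179.3
px [322. 243.] area 684 zt 0.0229 ctr [458.3 -97.6] size [68. 90.] long axis deg 14.9
px [368. 244.] area 701 zt 0.0227 ctr [ 453.3 -236.1] size [68.2 90. ] long axis deg 169.0
postfit n 6 C [0.5596 0.2545] phase 35.84 notch 13.34 mod45 res mm 0.8
```

View pics/s11z.png

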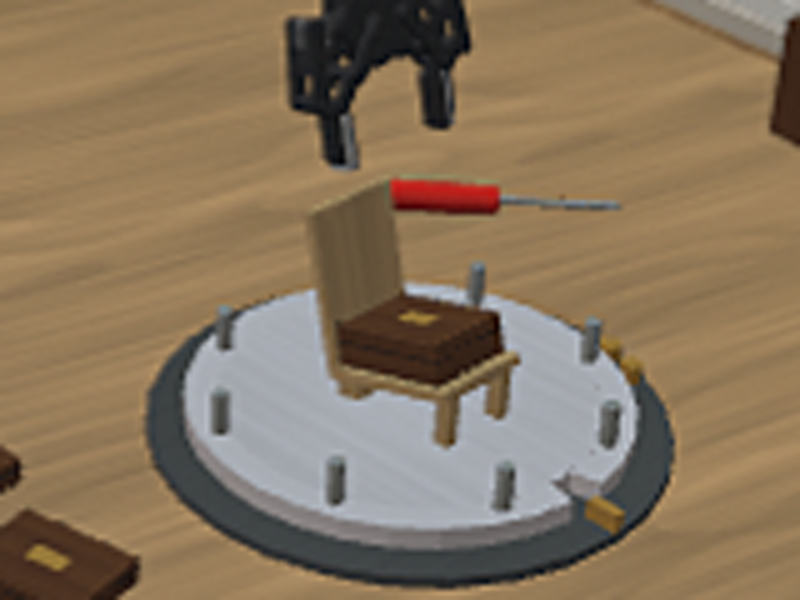

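Picture: the deep case sits flat and square on the bed at about (420,340), with its rear against the backstop. I pick the nearest slim case next.

```bash
python3 - <<'E'
from h import *
rows([((.480,-.05,.34),Rdown(-75.1),6),((.465,-.0958,.26),Rdown(-75.1),3)])
E
```

```text
n 9
dp [[0.325,0.098,-0.007],[0.325,0.1,-0.003],[0.324,0.101,0.001],[0.324,0.101,0.006],[0.324,0.102,0.01],[0.323,0.103,0.014],[0.112,0.073,0.222],[0.112,0.073,0.222],[0.112,0.073,0.222]]
tw [[-0.02,0.0,-0.001],[-0.02,0.0,-0.001],[-0.02,0.0,-0.001],[-0.02,0.0,-0.001],[-0.02,0.0,-0.001],[-0.02,0.0,-0.001],[-0.0,0.0,-0.0],[-0.0,0.0,0.0],[-0.0,0.0,0.0]]
```

Call:
apply_moves(dp=[[0.325,0.098,-0.03],[0.325,0.1,-0.01],[0.324,0.101,0],[0.324,0.101,0.006],[0.324,0.102,0.01],[0.323,0.103,0.014],[0.112,0.073,0.2],[0.1,0.06,0.2],[0.05,0.03,0.1],[0,0,0],[0,0,0]], twist=[[-0.02,0,-0.001],[-0.02,0,-0.001],[-0.02,0,-0.001],[-0.02,0,-0.001],[-0.02,0,-0.001],[-0.02,0,-0.001],[0,0,0],[0,0,0],[0,0,0],[0,0,0],[0,0,0]], jaw=[0,0,0,0,0,0,0,0,0,0,0])

```text
clock: 19.45
tcp_pos: [0.4607, -0.0943, 0.2713]
orientation: [2.475, -1.9, -0.051]
contact_force: [-0.0, -0.0, -0.3]
grip_width: 0.0855
```

```bash
python3 - <<'E'
from h import *
st()
rows([((.465,-.0958,.225),Rdown(-75.1),3)])
E
```

```text
t 19.45 p [ 0.4607 -0.0943  0.2713] yaw -75.0 z [-0.038  0.004 -0.999] F [-0.  -0.  -0.3] w 0.0855 q [ 0.35  0.36 -0.33  2.12  0.17  0.73 -1.41]
n 3
dp [[0.009,-0.015,0.128],[0.008,-0.013,0.128],[0.008,-0.012,0.128]]
tw [[0.006,0.002,0.0],[0.006,0.002,0.0],[0.006,0.002,0.0]]
```

Call:
apply_moves(dp=[[0.009,-0.015,0.12],[0.008,-0.013,0.12],[0.008,-0.012,0.12],[0,0,0.05],[0,0,0]], twist=[[0.006,0.002,0],[0.006,0.002,0],[0.006,0.002,0],[0,0,0],[0,0,0]], jaw=[0,0,0,0,0])

```text
clock: 19.95
tcp_pos: [0.469, -0.0904, 0.2247]
orientation: [-2.493, 1.898, -0.011]
contact_force: [-0.4, 0.5, -0.8]
grip_width: 0.0855
```

```bash
python3 - <<'E'
from h import *
st()
rows([((.465,-.0958,.176),Rdown(-75.1),3)])
f=r.grab_frame('scene'); cases(f,zmin=.01)
f=r.grab_frame('top'); cases(f)
E
```

```text
t 19.95 p [ 0.469  -0.0904  0.2247] yaw -74.5 z [ 0.01   0.002 -1.   ] F [-0.4  0.5 -0.8] w 0.0855 q [ 0.31  0.44 -0.31  2.15  0.23  0.57 -1.46]
n 3
dp [[0.011,0.016,0.135],[0.011,0.016,0.135],[0.012,0.015,0.135]]
tw [[-0.002,-0.0,0.002],[-0.002,-0.0,0.002],[-0.002,-0.0,0.002]]
px [365.  79.] area 504 zt 0.0308 ctr [-628.7 1352.1] size [320.  639.7] long axis deg 50.6
px [543. 106.] area 249 zt 0.0312 ctr [ 251.8 1967.5] size [ 82.  233.8] long axis deg 178.2
px [128. 127.] area 409 zt 0.0305 ctr [-503.4 -217. ] size [ 38.9 315.1] long axis deg 87.1
px [ 33. 145.] area 231 zt 0.0322 ctr [-502.2 -638.8] size [ 25.6 122. ] long axis deg 88.9
px [443. 164.] area 792 zt 0.0307 ctr [539.8 886.2] size [221.8 453. ] long axis deg 55.4
px [324. 228.] area 1336 zt 0.0118 ctr [594.3 175.4] size [278.7 357.9] long axis deg 43.8
px [472. 225.] area 759 zt 0.0126 ctr [850.4 618.8] size [150.  216.7] long axis deg 118.7
px [239. 233.] area 941 zt 0.0195 ctr [534.7 -95.2] size [ 91.3 246. ] long axis deg 6.2
px [187. 232.] area 389 zt 0.0200 ctr [ 456.4 -237.3] size [65.  96.9] long axis deg 168.7
px [316. 196.] area 602 zt 0.0230 ctr [579.2 -75.4] size [104.2 118.9] long axis deg 25.2
px [ 32. 256.] area 710 zt 0.0324 ctr [449.  758.7] size [  8.2 256. ] long axis deg 179.7
px [376. 237.] area 154 zt 0.0226 ctr [ 467.6 -253.7] size [39.1 55. ] long axis deg 169.5
```

Call:
apply_moves(dp=[[0.02,0.016,0.1],[0.015,0.016,0.135],[0.01,0.015,0.135],[0,0,0.05],[0,0,0],[0,0,0],[0,0,0],[0,0,0],[0,0,0]], twist=[[-0.002,0,0.002],[-0.002,0,0.002],[-0.002,0,0.002],[0,0,0],[0,0,0],[0,0,0],[0,0,0],[0,0,0],[0,0,0]], jaw=[0,0,0,0,0,255,255,255,255])

```text
clock: 20.95
tcp_pos: [0.4672, -0.098, 0.1757]
orientation: [-2.486, 1.92, -0.009]
contact_force: [-0.1, 0.1, -1.1]
grip_width: 0.067
```

```bash
python3 - <<'E'
from h import *
st()
f=r.grab_frame('scene'); save(f,'s12')
cv2.imwrite('pics/s12z.png',cv2.resize(cv2.cvtColor(f['color'][150:270,160:320],cv2.COLOR_RGB2BGR),(800,600),interpolation=cv2.INTER_CUBIC))
p=now()[0]
rows([((p[0],p[1],.385),Rdown(-75.1),5),((.50,.10,.40),RP(),5),(rp((62,0,180+30+110)),RP(),4)])
E
```

```text
t 20.95 p [ 0.4672 -0.098   0.1757] yaw -75.4 z [ 0.005 -0.003 -1.   ] F [-0.1  0.1 -1.1] w 0.0670 q [ 0.28  0.53 -0.25  2.16  0.29  0.47 -1.51]
n 14
dp [[0.001,-0.001,-0.349],[0.001,-0.001,-0.349],[0.001,-0.001,-0.349],[0.001,-0.001,-0.349],[0,0,-0.349],[-0.305,-0.138,-0.025],[-0.305,-0.137,-0.018],[-0.306,-0.137,-0.011],[-0.307,-0.136,-0.004],[-0.307,-0.135,0.003],[-0.193,-0.037,0.07],[-0.193,-0.037,0.07],[-0.193,-0.037,0.07],[-0.193,-0.037,0.07]]
tw [[-0.0,-0.0,-0.0],[-0.0,-0.0,-0.0],[-0.0,-0.0,-0.0],[-0.0,-0.0,-0.0],[-0.0,-0.0,-0.0],[0.025,0.0,0.002],[0.025,0.0,0.002],[0.025,0.0,0.002],[0.025,0.0,0.002],[0.025,0.0,0.002],[0.0,0.0,0.0],[-0.0,0.0,-0.0],[0.0,-0.0,-0.0],[-0.0,-0.0,-0.0]]
```

View pics/s12z.png

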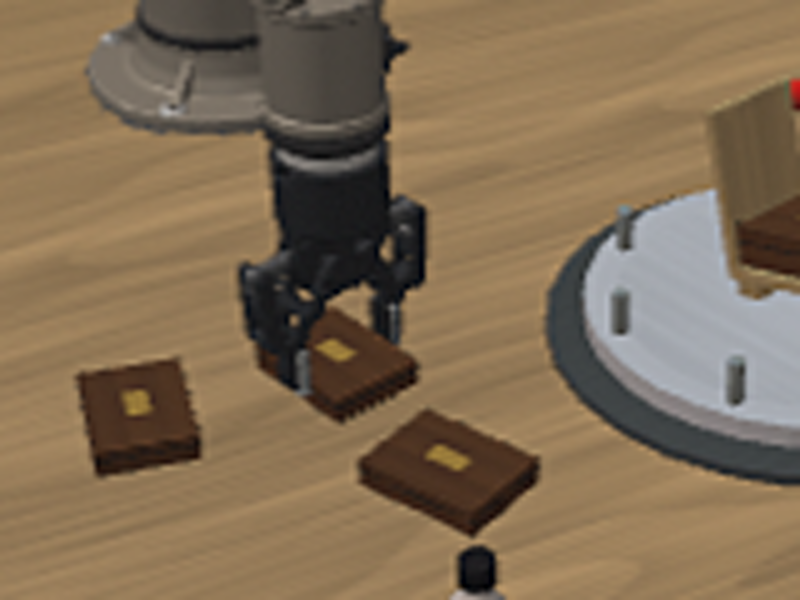

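Call:
apply_moves(dp=[[0,0,-0.3],[0,0,-0.35],[0,0,-0.35],[0,0,-0.35],[0,0,-0.35],[-0.305,-0.138,-0.025],[-0.305,-0.137,-0.018],[-0.306,-0.137,-0.011],[-0.307,-0.136,-0.004],[-0.307,-0.135,0],[-0.193,-0.037,0.05],[-0.193,-0.037,0.05],[-0.18,-0.037,0.05],[-0.1,-0.02,0.04],[-0.05,0,0.02],[0,0,0],[0,0,0]], twist=[[0,0,0],[0,0,0],[0,0,0],[0,0,0],[0,0,0],[0.025,0,0.002],[0.025,0,0.002],[0.025,0,0.002],[0.025,0,0.002],[0.025,0,0.002],[0,0,0],[0,0,0],[0,0,0],[0,0,0],[0,0,0],[0,0,0],[0,0,0]], jaw=[255,255,255,255,255,255,255,255,255,255,255,255,255,255,255,255,255])

```text
clock: 22.7
tcp_pos: [0.4994, 0.1976, 0.3846]
orientation: [-2.284, 1.812, -0.252]
contact_force: [0.5, -0.2, -1.6]
grip_width: 0.0665
```

```bash
python3 - <<'E'
from h import *
st(); inrack()
rows([(rp((61.5,.5,205.7+12)),RP(),5)])
f=r.grab_frame('top'); cases(f)
E
```

```text
t 22.70 p [0.4994 0.1976 0.3846] yaw -76.8 z [ 0.265  0.061 -0.962] F [ 0.5 -0.2 -1.6] w 0.0665 q [-0.08  0.25 -0.5   1.98  0.33  0.7  -2.12]
tcp in rack mm [ 62.3   2.4 332.8] rot err deg(tool) [0.9  0.19 0.5 ] F rack [-0.  -0.3 -1.7] w 0.0665 t 22.7
n 5
dp [[0.003,0.004,0.192],[0.003,0.004,0.192],[0.003,0.003,0.192],[0.003,0.002,0.192],[0.003,0.002,0.192]]
tw [[-0.001,-0.0,-0.001],[-0.001,-0.0,-0.001],[-0.001,-0.0,-0.001],[-0.001,-0.0,-0.001],[-0.001,-0.0,-0.001]]
px [316. 197.] area 661 zt 0.0232 ctr [599.6 -86.2] size [68.5 91.4] long axis deg 25.2
px [ 32. 256.] area 691 zt 0.0329 ctr [448.5 758.8] size [  9.8 255.5] long axis deg 179.1
px [368. 244.] area 701 zt 0.0227 ctr [ 452.7 -236.1] size [68.1 90.2] long axis deg 169.2
```

Call:
apply_moves(dp=[[0.005,0.004,0.1],[0.005,0.004,0.17],[0.003,0.003,0.19],[0.003,0.002,0.19],[0.003,0.002,0.15],[0,0,0.06],[0,0,0.02],[0,0,0]], twist=[[-0.003,0,-0.001],[-0.003,0,-0.001],[-0.002,0,-0.001],[-0.001,0,-0.001],[-0.001,0,-0.001],[0,0,0],[0,0,0],[0,0,0]], jaw=[255,255,255,255,255,255,255,255])

```text
clock: 23.55
tcp_pos: [0.5284, 0.1938, 0.2763]
orientation: [-2.302, 1.825, -0.24]
contact_force: [-0.7, -0.3, -1.2]
grip_width: 0.0668
```

```bash
python3 - <<'E'
from h import *
st(); inrack()
rows([(rp((61.5,.5,205.7)),RP(),3)])
E
```

```text
t 23.55 p [0.5284 0.1938 0.2763] yaw -76.9 z [ 0.246  0.051 -0.968] F [-0.7 -0.3 -1.2] w 0.0668 q [-0.15  0.44 -0.41  2.01  0.49  0.53 -2.24]
tcp in rack mm [ 60.7  -8.2 221.1] rot err deg(tool) [-0.38  0.52  0.44] F rack [-1.  -0.2 -0.9] w 0.0668 t 23.6
n 3
dp [[-0.024,-0.002,0.042],[-0.024,-0.002,0.043],[-0.024,-0.002,0.043]]
tw [[0.001,-0.001,-0.001],[0.001,-0.001,-0.001],[0.001,-0.001,-0.001]]
```

Call:
apply_moves(dp=[[-0.04,0,0],[-0.04,0,0],[-0.01,0,0.05],[0,0,0.05],[0,0,0]], twist=[[0.002,-0.002,-0.002],[0.001,-0.002,-0.001],[0,0,0],[0,0,0],[0,0,0]], jaw=[255,255,255,255,255])

```text
clock: 24.05
tcp_pos: [0.5294, 0.2067, 0.2668]
orientation: [-2.298, 1.806, -0.24]
contact_force: [-0.4, 0.2, -1.8]
grip_width: 0.0672
```

```bash
python3 - <<'E'
from h import *
inrack()
rows([(rp((61.5,.5,206)),RP(),3)])
E
```

```text
tcp in rack mm [ 62.2   4.2 210.9] rot err deg(tool) [ 0.32 -0.07  0.04] F rack [-0.8  0.3 -1.6] w 0.0672 t 24.1
n 3
dp [[0.01,0.002,0.014],[0.01,0.002,0.014],[0.01,0.002,0.014]]
tw [[-0.001,0.0,-0.0],[-0.001,0.0,-0.0],[-0.001,0.0,-0.0]]
```

Call:
apply_moves(dp=[[0.025,0.02,0.02],[0.01,0.025,0.02],[0,0.025,0.02],[0,0.02,0],[0,0.02,0],[0,0,0]], twist=[[-0.002,0,0],[-0.001,0,0],[-0.001,0,0],[-0.001,0,0],[0,0,0],[0,0,0]], jaw=[255,255,255,255,255,255])

```text
clock: 24.65
tcp_pos: [0.5231, 0.2, 0.2592]
orientation: [-2.295, 1.807, -0.238]
contact_force: [-1.1, 0.1, -2.2]
grip_width: 0.0667
```

```bash
python3 - <<'E'
from h import *
inrack()
rows([(rp((53,.8,205)),RP(),2)])
E
```

```text
tcp in rack mm [ 52.9  -0.9 205.5] rot err deg(tool) [ 0.37 -0.16  0.15] F rack [-1.6  0.3 -1.9] w 0.0667 t 24.6
n 2
dp [[-0.007,-0.001,0.002],[-0.007,-0.001,0.002]]
tw [[-0.002,0.001,-0.001],[-0.002,0.001,-0.001]]
```

Call:
apply_moves(dp=[[-0.02,0.04,0],[-0.01,0.04,0],[0,0,0]], twist=[[-0.004,0,-0.001],[-0.003,0,0],[0,0,0]], jaw=[255,255,255])

```text
clock: 24.95
tcp_pos: [0.5224, 0.1996, 0.2612]
orientation: [-2.288, 1.806, -0.244]
contact_force: [-1.1, -0.4, -2.3]
grip_width: 0.0668
```

```bash
python3 - <<'E'
from h import *
inrack()
f=r.grab_frame('scene'); save(f,'s13')
cv2.imwrite('pics/s13z.png',cv2.resize(cv2.cvtColor(f['color'][150:230,280:387],cv2.COLOR_RGB2BGR),(800,600),interpolation=cv2.INTER_CUBIC))
E
```

```text
tcp in rack mm [ 52.6  -1.1 207.7] rot err deg(tool) [ 0.75 -0.15  0.28] F rack [-1.7 -0.1 -1.9] w 0.0668 t 24.9
```

View pics/s13z.png

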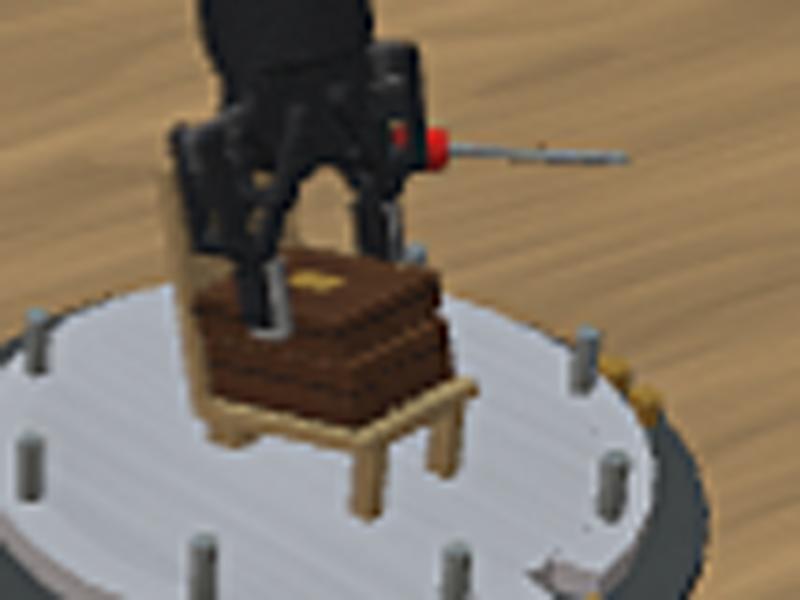

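Call:
apply_moves(dp=[[-0.03,0.02,0.02],[-0.02,0.02,0.03],[0,0,0]], twist=[[-0.006,0,-0.002],[-0.004,0,-0.001],[0,0,0]], jaw=[255,255,255])

```text
clock: 25.3
tcp_pos: [0.5232, 0.2033, 0.2585]
orientation: [-2.298, 1.809, -0.24]
contact_force: [-0.8, 0.2, -2.4]
grip_width: 0.0662
```

```bash
python3 - <<'E'
from h import *
inrack()
E
```

```text
tcp in rack mm [ 53.5   2.3 204.6] rot err deg(tool) [0.21 0.03 0.1 ] F rack [-1.3  0.4 -2.1] w 0.0662 t 25.3
```

Call:
apply_moves(dp=[[0.015,0.02,0.01],[0,0,0],[0,0,0.01],[0,0,0],[0,0,0],[0,0,-0.1],[0,0,-0.25],[0,-0.03,-0.35],[0,-0.03,-0.35],[0,0,0]], twist=[[-0.002,0,0],[0,0,0],[0,0,0],[0,0,0],[0,0,0],[0,0,0],[0,0,0],[0,0,0],[0,0,0],[0,0,0]], jaw=[255,255,0,0,0,0,0,0,0,0])

```text
clock: 26.3
tcp_pos: [0.4932, 0.1963, 0.3831]
orientation: [-2.311, 1.809, -0.228]
contact_force: [1.2, 0.7, -0.3]
grip_width: 0.0854
```

```bash
python3 - <<'E'
from h import *
inrack()
f=r.grab_frame('scene'); save(f,'s14'); pile(f,[50,30])
cv2.imwrite('pics/s14z.png',cv2.resize(cv2.cvtColor(f['color'][150:230,280:387],cv2.COLOR_RGB2BGR),(800,600),interpolation=cv2.INTER_CUBIC))
f=r.grab_frame('top'); save(f,'t14'); pile(f,[50]); cases(f); postfit(f,fixC=C0)
ax=np.radians(-10.8); g=(.453+.009*np.cos(ax),-.236+.009*np.sin(ax)); print(g)
rows([((.475,-.16,.34),Rdown(-100.8),8),((*g,.25),Rdown(-100.8),3)])
E
```

```text
tcp in rack mm [ 55.8   2.6 332.9] rot err deg(tool) [-0.52 -0.08 -0.18] F rack [ 1.2  0.4 -0.6] w 0.0854 t 26.3
z 50 n 251 med z 49.3 x -1.8..92.9 y -36.7..33.7 rect [45.4  0.4] [97.5 75.2] ang 0.2
z 30 n 119 med z 30.1 x 3.3..94.7 y -37.2..31.9 rect [ 62.5 -21. ] [112.1  54.5] ang 36.9
z 50 n 205 med z 52.0 x 1.8..90.9 y -32.8..20.2 rect [45.9 -6.4] [92.4 55.3] ang 2.5
px [316. 197.] area 665 zt 0.0229 ctr [600.3 -85.8] size [68.7 90.2] long axis deg 25.1
px [ 32. 255.] area 718 zt 0.0326 ctr [448.5 758.7] size [  8.9 255.4] long axis deg 179.5
px [368. 244.] area 699 zt 0.0227 ctr [ 452.7 -236. ] size [69.  90.4] long axis deg 168.8
postfit n 6 C [0.5596 0.1809] phase 35.94 notch 13.44 mod45 res mm 1.0
(np.float64(0.4618405852565582), np.float64(-0.2376864318312715))
n 11
dp [[0.355,0.113,0.014],[0.36,0.093,0.019],[0.364,0.073,0.024],[0.368,0.053,0.028],[0.37,0.032,0.032],[0.371,0.012,0.035],[0.371,-0.009,0.037],[0.369,-0.03,0.039],[0.219,-0.005,0.25],[0.219,-0.005,0.25],[0.219,-0.005,0.25]]
tw [[-0.014,0.003,0.026],[-0.014,0.003,0.026],[-0.014,0.003,0.026],[-0.014,0.003,0.026],[-0.014,0.003,0.026],[-0.014,0.003,0.026],[-0.014,0.003,0.026],[-0.014,0.003,0.026],[0.0,0.0,0.0],[0.0,0.0,0.0],[0.0,0.0,0.0]]
```

View pics/s14z.png

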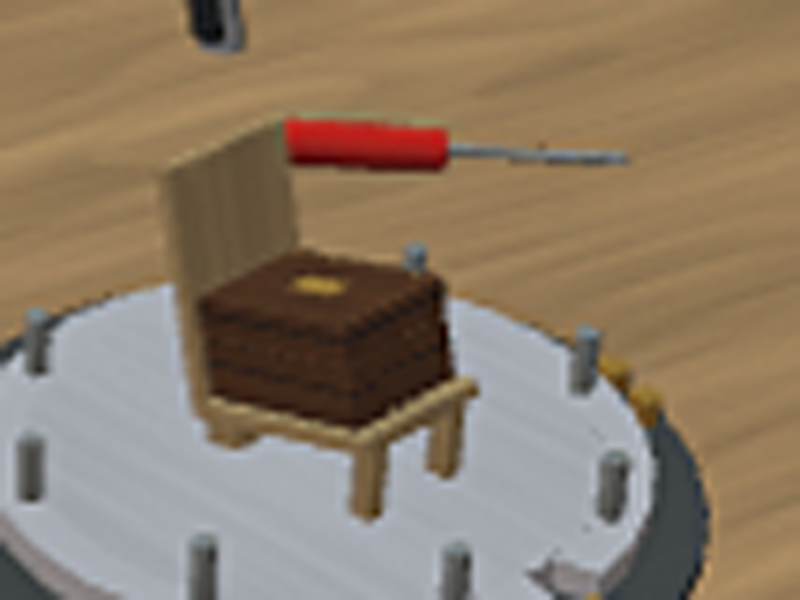

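Picture: the two cases are flush, with the top face around (320,290) and both ends against the backstop. On to the second slim case, at (0.453,-0.236).

Call:
apply_moves(dp=[[0.355,0.113,-0.01],[0.36,0.093,0.01],[0.364,0.073,0.02],[0.368,0.053,0.025],[0.37,0.032,0.032],[0.371,0.012,0.035],[0.371,-0.009,0.037],[0.369,-0.03,0.039],[0.219,-0.005,0.2],[0.2,-0.005,0.2],[0.1,0,0.12],[0,0,0],[0,0,0]], twist=[[-0.014,0.003,0.026],[-0.014,0.003,0.026],[-0.014,0.003,0.026],[-0.014,0.003,0.026],[-0.014,0.003,0.026],[-0.014,0.003,0.026],[-0.014,0.003,0.026],[-0.014,0.003,0.026],[0,0,0],[0,0,0],[0,0,0],[0,0,0],[0,0,0]], jaw=[0,0,0,0,0,0,0,0,0,0,0,0,0])

```text
clock: 27.7
tcp_pos: [0.4498, -0.2351, 0.2633]
orientation: [1.966, -2.427, -0.043]
contact_force: [0.1, 0.6, 0.2]
grip_width: 0.0856
```

```bash
python3 - <<'E'
from h import *
st()
f=r.grab_frame('scene'); cases(f)
rows([((.4618,-.2377,.215),Rdown(-100.8),4)])
E
```

```text
t 27.70 p [ 0.4498 -0.2351  0.2633] yaw -102.0 z [-0.031  0.01  -0.999] F [0.1 0.6 0.2] w 0.0856 q [ 0.56  0.42 -0.24  2.05  0.15  0.73 -1.56]
px [370.  80.] area 458 zt 0.0325 ctr [-565.1 1403.5] size [174.4 543.7] long axis deg 67.7
px [543. 106.] area 232 zt 0.0311 ctr [ 261.3 1990.7] size [ 89.5 245.1] long axis deg 163.7
px [128. 127.] area 349 zt 0.0302 ctr [-498.8 -226.3] size [ 32.5 295.7] long axis deg 89.8
px [ 33. 145.] area 212 zt 0.0314 ctr [-501.2 -633.6] size [ 32.4 132.3] long axis deg 86.6
px [444. 164.] area 752 zt 0.0323 ctr [540.1 888.5] size [220.  454.3] long axis deg 55.9
px [277. 216.] area 197 zt 0.0126 ctr [490.   67.7] size [ 48.9 155.5] long axis deg 163.9
px [345. 230.] area 612 zt 0.0200 ctr [683.  239.1] size [115.6 294.6] long axis deg 98.5
px [472. 226.] area 680 zt 0.0127 ctr [854.2 618.4] size [145.5 217. ] long axis deg 117.3
px [187. 232.] area 377 zt 0.0201 ctr [ 456.8 -237.3] size [65.4 95.7] long axis deg 169.0
px [249. 243.] area 452 zt 0.0198 ctr [603.9 -88.3] size [73.8 92.8] long axis deg 26.7
n 4
dp [[0.001,-0.029,0.1],[0.001,-0.028,0.1],[0.001,-0.027,0.101],[0.001,-0.027,0.101]]
tw [[0.004,0.0,-0.002],[0.004,0.0,-0.002],[0.004,0.0,-0.002],[0.004,0.0,-0.002]]
```

Call:
apply_moves(dp=[[0.001,-0.029,0.1],[0.001,-0.028,0.1],[0.001,-0.027,0.1],[0.001,-0.01,0.05],[0,0,0]], twist=[[0.004,0,-0.002],[0.004,0,-0.002],[0.004,0,-0.002],[0.002,0,-0.001],[0,0,0]], jaw=[0,0,0,0,0])

```text
clock: 28.25
tcp_pos: [0.4636, -0.2319, 0.224]
orientation: [-2.003, 2.412, -0.001]
contact_force: [0.7, -0.4, 0.2]
grip_width: 0.0857
```

```bash
python3 - <<'E'
from h import *
st()
rows([((.4618,-.2377,.176),Rdown(-100.8),3)])
E
```

```text
t 28.25 p [ 0.4636 -0.2319  0.224 ] yaw -100.6 z [ 0.005  0.004 -1.   ] F [ 0.7 -0.4  0.2] w 0.0857 q [ 0.53  0.49 -0.23  2.06  0.18  0.61 -1.58]
n 3
dp [[0.017,0.002,0.133],[0.017,0.002,0.133],[0.017,0.002,0.133]]
tw [[-0.001,0.001,0.001],[-0.001,0.001,0.001],[-0.001,0.001,0.001]]
```

Call:
apply_moves(dp=[[0.025,0.002,0.1],[0.017,0.002,0.133],[0.017,0.002,0.133],[0,0,0.05],[0,0,0],[0,0,0],[0,0,0],[0,0,0],[0,0,0]], twist=[[-0.001,0.001,0.001],[-0.001,0.001,0.001],[-0.001,0.001,0.001],[0,0,0],[0,0,0],[0,0,0],[0,0,0],[0,0,0],[0,0,0]], jaw=[0,0,0,0,0,255,255,255,255])

```text
clock: 29.15
tcp_pos: [0.4633, -0.2383, 0.1753]
orientation: [2.001, -2.421, 0.008]
contact_force: [0.9, 0.6, -0.5]
grip_width: 0.0668
```

```bash
python3 - <<'E'
from h import *
st()
f=r.grab_frame('scene'); save(f,'s15'); 
cv2.imwrite('pics/s15z.png',cv2.resize(cv2.cvtColor(f['color'][150:270,120:280],cv2.COLOR_RGB2BGR),(800,600),interpolation=cv2.INTER_CUBIC))
p,R,_=now(); q=R.inv().apply(p-np.array([.453,-.236,0])); print('grip off',q*1000)
rows([((p[0],p[1],.36),Rdown(-100.8),4),((.50,.0,.42),Rdown(-88),6),(rp((65,0,176+50+110)),RP(),6)])
E
```

```text
t 29.15 p [ 0.4633 -0.2383  0.1753] yaw -100.9 z [ 0.003 -0.004 -1.   ] F [ 0.9  0.6 -0.5] w 0.0668 q [ 0.51  0.57 -0.2   2.07  0.22  0.52 -1.61]
grip off [   0.94880482  -11.14508683 -175.2336151 ]
n 16
dp [[0.001,-0.001,-0.385],[0.001,-0.001,-0.385],[0.001,-0.001,-0.385],[0,0,-0.385],[-0.335,0.012,-0.083],[-0.335,0,-0.083],[-0.335,-0.013,-0.083],[-0.334,-0.025,-0.083],[-0.333,-0.038,-0.083],[-0.331,-0.05,-0.083],[-0.272,-0.012,0.044],[-0.271,-0.019,0.046],[-0.27,-0.026,0.048],[-0.269,-0.033,0.05],[-0.267,-0.04,0.053],[-0.265,-0.047,0.056]]
tw [[-0.0,-0.0,-0.0],[-0.0,-0.0,-0.0],[-0.0,-0.0,-0.0],[-0.0,-0.0,-0.0],[-0.0,-0.0,-0.018],[-0.0,-0.0,-0.018],[-0.0,-0.0,-0.018],[-0.0,-0.0,-0.018],[-0.0,-0.0,-0.018],[-0.0,-0.0,-0.018],[0.021,-0.002,-0.016],[0.021,-0.002,-0.016],[0.021,-0.002,-0.016],[0.021,-0.002,-0.016],[0.021,-0.002,-0.016],[0.021,-0.002,-0.016]]
```

View pics/s15z.png

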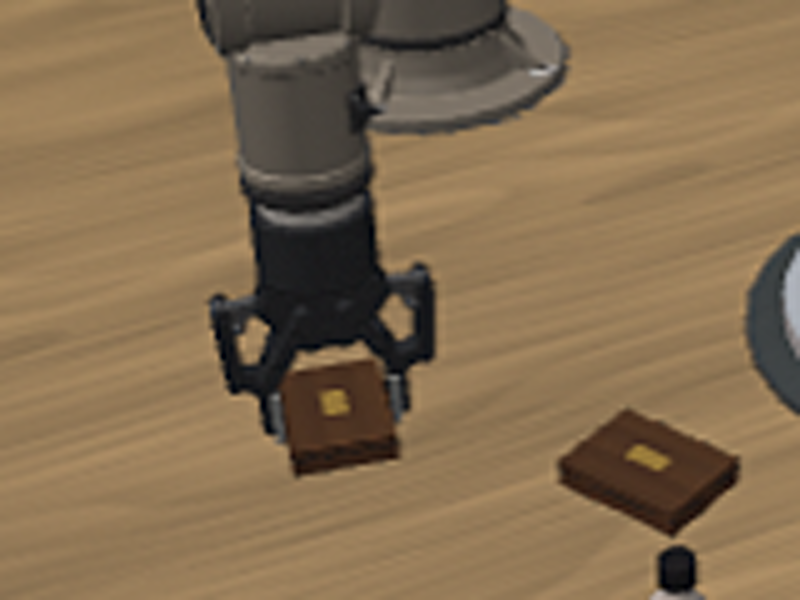

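Call:
apply_moves(dp=[[0,0,-0.35],[0,0,-0.385],[0,0,-0.385],[0,0,-0.385],[-0.335,0.012,-0.083],[-0.335,0,-0.083],[-0.335,-0.013,-0.083],[-0.334,-0.025,-0.083],[-0.333,-0.038,-0.083],[-0.331,-0.05,-0.083],[-0.27,-0.012,0.04],[-0.27,-0.019,0.04],[-0.27,-0.026,0.04],[-0.27,-0.033,0.04],[-0.25,-0.04,0.04],[-0.15,-0.04,0.02],[-0.05,0,0],[0,0,0],[0,0,0]], twist=[[0,0,0],[0,0,0],[0,0,0],[0,0,0],[0,0,-0.018],[0,0,-0.018],[0,0,-0.018],[0,0,-0.018],[0,0,-0.018],[0,0,-0.018],[0.021,-0.002,-0.016],[0.021,-0.002,-0.016],[0.021,-0.002,-0.016],[0.021,-0.002,-0.016],[0.021,-0.002,-0.016],[0.021,-0.002,-0.016],[0,0,0],[0,0,0],[0,0,0]], jaw=[255,255,255,255,255,255,255,255,255,255,255,255,255,255,255,255,255,255,255])

```text
clock: 31.1
tcp_pos: [0.4958, 0.2002, 0.4014]
orientation: [-2.306, 1.789, -0.257]
contact_force: [-0.2, -0.6, -3.1]
grip_width: 0.0668
```

```bash
python3 - <<'E'
from h import *
st(); inrack()
rows([(rp((64,.5,225+40)),RP(),5)])
f=r.grab_frame('scene'); pile(f,[50])
E
```

```text
t 31.10 p [0.4958 0.2002 0.4014] yaw -75.7 z [ 0.265  0.059 -0.963] F [-0.2 -0.6 -3.1] w 0.0668 q [-0.03  0.24 -0.57  1.96  0.33  0.75 -2.1 ]
tcp in rack mm [ 63.7   5.8 349.7] rot err deg(tool) [ 0.84  0.3  -0.72] F rack [-1.1 -0.5 -2.9] w 0.0668 t 31.1
n 5
dp [[0.008,0.002,0.141],[0.008,0.001,0.141],[0.008,0.001,0.141],[0.009,0,0.141],[0.009,0,0.141]]
tw [[-0.001,-0.0,0.001],[-0.001,-0.0,0.001],[-0.001,-0.0,0.001],[-0.001,-0.0,0.001],[-0.001,-0.0,0.001]]
z 50 n 249 med z 49.1 x -1.9..93.5 y -35.8..33.7 rect [44.7 -0.5] [72. 98.] ang 89.1
```

Call:
apply_moves(dp=[[0.002,0.002,0.1],[0,0.001,0.14],[0,0.001,0.14],[0,0,0.14],[0,0,0.1],[0,0,0.05],[0,0,0]], twist=[[-0.003,0,0.002],[-0.003,0,0.002],[-0.001,0,0.002],[-0.001,0,0.001],[0,0,0],[0,0,0],[0,0,0]], jaw=[255,255,255,255,255,255,255])

```text
clock: 31.85
tcp_pos: [0.5186, 0.1991, 0.3138]
orientation: [-2.3, 1.832, -0.238]
contact_force: [-0.5, 1.3, -1.5]
grip_width: 0.0669
```

```bash
python3 - <<'E'
from h import *
inrack()
rows([(rp((64,.8,225.3+4)),RP(),3)])
E
```

```text
tcp in rack mm [ 62.4  -0.7 259.4] rot err deg(tool) [-0.57  0.56  0.7 ] F rack [-0.6  1.4 -1.4] w 0.0669 t 31.9
n 3
dp [[-0.005,-0.005,0.084],[-0.005,-0.005,0.084],[-0.004,-0.005,0.084]]
tw [[0.002,-0.002,-0.002],[0.002,-0.002,-0.002],[0.002,-0.002,-0.002]]
```

Call:
apply_moves(dp=[[-0.015,-0.01,0.08],[-0.015,-0.01,0.08],[-0.015,-0.01,0.05],[-0.005,0,0.02],[0,0,0]], twist=[[0.002,-0.002,-0.002],[0.002,-0.002,-0.002],[0.002,-0.002,-0.002],[0,0,0],[0,0,0]], jaw=[255,255,255,255,255])

```text
clock: 32.35
tcp_pos: [0.5286, 0.2086, 0.2868]
orientation: [-2.299, 1.801, -0.236]
contact_force: [0.4, 0.1, -1.8]
grip_width: 0.0669
```

```bash
python3 - <<'E'
from h import *
inrack()
rows([(rp((60,.8,225.3)),RP(),3)])
E
```

```text
tcp in rack mm [ 67.    6.2 230.3] rot err deg(tool) [ 0.35 -0.27 -0.1 ] F rack [-0.1  0.1 -1.8] w 0.0669 t 32.4
n 3
dp [[0.015,0.02,0.014],[0.015,0.02,0.014],[0.015,0.02,0.014]]
tw [[-0.001,0.001,0.0],[-0.001,0.001,0.0],[-0.001,0.001,0.0]]
```

Call:
apply_moves(dp=[[0.025,0.02,0.015],[0.015,0.03,0.02],[0.005,0.03,0.02],[0,0.03,0],[0,0,0]], twist=[[-0.002,0.001,0],[-0.001,0.001,0],[-0.001,0,0],[-0.001,0,0],[0,0,0]], jaw=[255,255,255,255,255])

```text
clock: 32.85
tcp_pos: [0.5212, 0.2004, 0.2789]
orientation: [-2.3, 1.805, -0.238]
contact_force: [0.4, 0.4, -1.9]
grip_width: 0.067
```

```bash
python3 - <<'E'
from h import *
inrack()
rows([(rp((54.5,.8,225.3)),RP(),2)])
E
```

```text
tcp in rack mm [ 56.2  -0.  225. ] rot err deg(tool) [ 0.24 -0.08 -0.05] F rack [-0.   0.3 -2. ] w 0.0670 t 32.9
n 2
dp [[-0.004,0.007,-0.001],[-0.004,0.007,-0.001]]
tw [[-0.001,0.0,0.0],[-0.001,0.0,0.0]]
```

Push to the backstop and press lightly.

Call:
apply_moves(dp=[[-0.01,0.03,0],[-0.01,0.03,0],[0,0.03,0.01],[0,0,0]], twist=[[-0.003,0,0],[-0.003,0,0],[-0.003,0,0],[0,0,0]], jaw=[255,255,255,255])

```text
clock: 33.25
tcp_pos: [0.5198, 0.2, 0.2809]
orientation: [-2.293, 1.803, -0.241]
contact_force: [-1.2, 0.3, -2.4]
grip_width: 0.0668
```

```bash
python3 - <<'E'
from h import *
inrack()
f=r.grab_frame('scene'); save(f,'s16')
cv2.imwrite('pics/s16z.png',cv2.resize(cv2.cvtColor(f['color'][150:230,280:387],cv2.COLOR_RGB2BGR),(800,600),interpolation=cv2.INTER_CUBIC))
E
```

```text
tcp in rack mm [ 5.540e+01 -1.000e-01  2.273e+02] rot err deg(tool) [ 0.6  -0.22  0.08] F rack [-1.6  0.6 -2.1] w 0.0668 t 33.2
```

View pics/s16z.png

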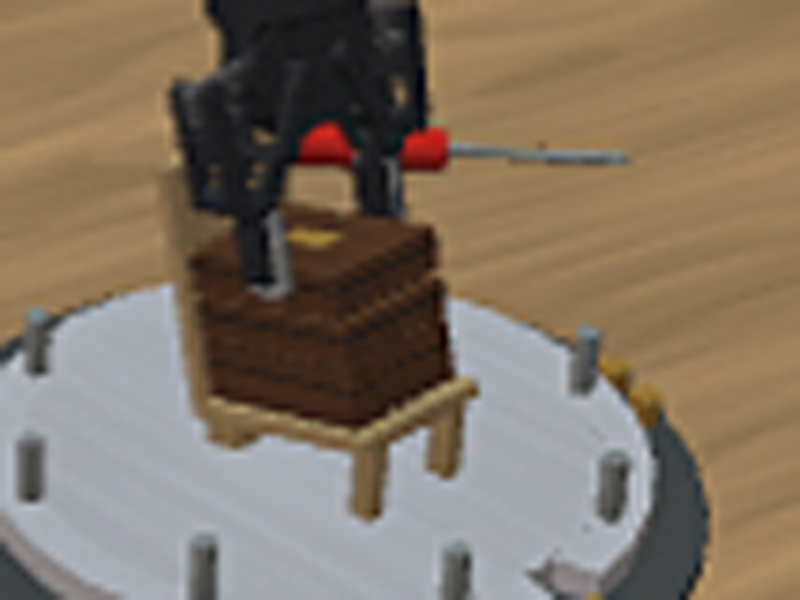

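Call:
apply_moves(dp=[[-0.01,0.02,0.02],[-0.005,0.02,0.03],[0,0,0]], twist=[[-0.006,0,-0.001],[-0.004,0,0],[0,0,0]], jaw=[255,255,255])

```text
clock: 33.6
tcp_pos: [0.5212, 0.2013, 0.2782]
orientation: [-2.299, 1.805, -0.234]
contact_force: [-0.2, 0.7, -1.8]
grip_width: 0.0668
```

```bash
python3 - <<'E'
from h import *
inrack()
E
```

```text
tcp in rack mm [ 56.2   0.8 224.3] rot err deg(tool) [ 0.16 -0.22  0.  ] F rack [-0.5  0.7 -1.8] w 0.0668 t 33.6
```

Call:
apply_moves(dp=[[0,0.025,0],[0,0,0],[0,0,0.01],[0,0,0],[0,0,0],[0,0,-0.1],[0,0,-0.25],[0,-0.03,-0.35],[0,-0.03,-0.35],[0,0,0]], twist=[[0,0,0],[0,0,0],[0,0,0],[0,0,0],[0,0,0],[0,0,0],[0,0,0],[0,0,0],[0,0,0],[0,0,0]], jaw=[255,255,0,0,0,0,0,0,0,0])

```text
clock: 34.6
tcp_pos: [0.4902, 0.1949, 0.4048]
orientation: [-2.307, 1.802, -0.229]
contact_force: [-0.4, -0.2, 0.0]
grip_width: 0.0853
```

```bash
python3 - <<'E'
from h import *
inrack()
f=r.grab_frame('scene'); save(f,'s17'); pile(f,[70]); cases(f)
cv2.imwrite('pics/s17z.png',cv2.resize(cv2.cvtColor(f['color'][150:230,280:387],cv2.COLOR_RGB2BGR),(800,600),interpolation=cv2.INTER_CUBIC))
f=r.grab_frame('top'); save(f,'t17'); pile(f,[70]); cases(f); postfit(f,fixC=C0)
ax=np.radians(25.2); g=(.600+.008*np.cos(ax),-.086+.008*np.sin(ax)); print(g)
rows([((.580,-.03,.36),Rdown(-64.8),6),((*g,.25),Rdown(-64.8),3)])
E
```

```text
tcp in rack mm [ 58.2   2.  354.8] rot err deg(tool) [-0.13 -0.3  -0.26] F rack [-0.4 -0.2  0.1] w 0.0853 t 34.6
z 70 n 242 med z 69.1 x -2.6..94.3 y -36.1..33.8 rect [46.2 -1.9] [ 70.3 100.6] ang 88.3
px [367.  79.] area 468 zt 0.0321 ctr [-617.6 1371.3] size [304.1 613.2] long axis deg 53.5
px [543. 105.] area 240 zt 0.0327 ctr [ 265.4 1991.4] size [ 86.1 241.4] long axis deg 163.5
px [238. 107.] area 181 zt 0.0314 ctr [-499.8  373.8] size [ 26.8 178.9] long axis deg 92.8
px [127. 127.] area 418 zt 0.0315 ctr [-496.8 -214.9] size [ 33.8 320.6] long axis deg 92.2
px [443. 164.] area 769 zt 0.0321 ctr [539.6 887.7] size [221.1 455.4] long axis deg 55.6
px [ 36. 144.] area 244 zt 0.0336 ctr [-498.5 -623.3] size [ 30.2 152.6] long axis deg 88.5
px [277. 217.] area 243 zt 0.0111 ctr [522.3  61.3] size [ 47.  215.4] long axis deg 161.1
px [472. 225.] area 754 zt 0.0127 ctr [851.3 614.8] size [148.5 215.5] long axis deg 118.8
px [352. 230.] area 497 zt 0.0200 ctr [714.3 229.8] size [ 62.3 170.3] long axis deg 100.6
px [249. 243.] area 451 zt 0.0200 ctr [602.5 -86.5] size [72.7 91.5] long axis deg 26.2
z 70 n 211 med z 71.9 x 1.5..91.0 y -33.3..20.3 rect [46.  -5.6] [90.6 56.1] ang 0.5
px [316. 197.] area 665 zt 0.0228 ctr [599.4 -86.3] size [67.9 91.2] long axis deg 25.3
px [ 32. 257.] area 706 zt 0.0322 ctr [448.7 759. ] size [  9.7 255.8] long axis deg 179.8
postfit n 6 C [0.5596 0.2098] phase 35.80 notch 13.30 mod45 res mm 0.8
(np.float64(0.6072386164197281), np.float64(-0.08259376566747942))
n 9
dp [[0.332,-0.032,0.065],[0.333,-0.023,0.063],[0.334,-0.015,0.061],[0.334,-0.007,0.059],[0.335,0.002,0.058],[0.335,0.01,0.057],[0.164,-0.006,0.306],[0.164,-0.006,0.306],[0.164,-0.006,0.306]]
tw [[-0.02,-0.002,-0.016],[-0.02,-0.002,-0.016],[-0.02,-0.002,-0.016],[-0.02,-0.002,-0.016],[-0.02,-0.002,-0.016],[-0.02,-0.002,-0.016],[-0.0,0.0,0.0],[-0.0,0.0,0.0],[-0.0,0.0,0.0]]
```

View pics/s17z.png

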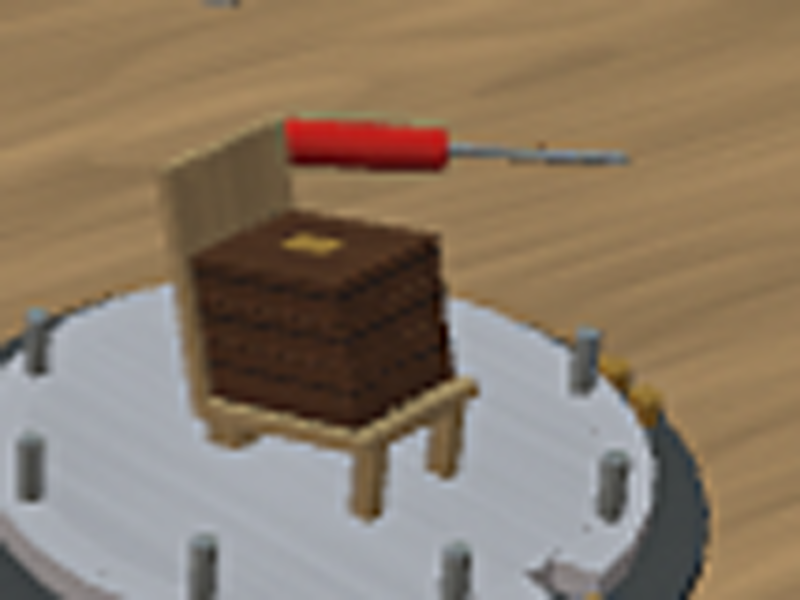

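Picture: three cases stacked flush, with the top at about (315,250). Last slim case next, at (0.600,-0.086).

Call:
apply_moves(dp=[[0.332,-0.032,0.02],[0.333,-0.023,0.04],[0.334,-0.015,0.06],[0.334,-0.007,0.059],[0.335,0.002,0.058],[0.335,0.01,0.057],[0.164,-0.006,0.25],[0.13,-0.006,0.25],[0.05,0,0.15],[0,0,0],[0,0,0]], twist=[[-0.02,-0.002,-0.016],[-0.02,-0.002,-0.016],[-0.02,-0.002,-0.016],[-0.02,-0.002,-0.016],[-0.02,-0.002,-0.016],[-0.02,-0.002,-0.016],[0,0,0],[0,0,0],[0,0,0],[0,0,0],[0,0,0]], jaw=[0,0,0,0,0,0,0,0,0,0,0])

```text
clock: 35.8
tcp_pos: [0.5961, -0.0757, 0.2712]
orientation: [2.654, -1.645, -0.046]
contact_force: [-0.7, 0.8, 0.4]
grip_width: 0.0851
```

```bash
python3 - <<'E'
from h import *
st()
rows([((.608,-.083,.215),Rdown(-64.8),4)])
E
```

```text
t 35.80 p [ 0.5961 -0.0757  0.2712] yaw -63.6 z [-0.035 -0.    -0.999] F [-0.7  0.8  0.4] w 0.0851 q [ 0.37  0.56 -0.47  1.81  0.32  0.88 -1.36]
n 4
dp [[0.026,-0.019,0.116],[0.026,-0.018,0.116],[0.025,-0.017,0.117],[0.025,-0.017,0.117]]
tw [[0.004,0.002,0.003],[0.004,0.002,0.003],[0.004,0.002,0.003],[0.004,0.002,0.003]]
```

Call:
apply_moves(dp=[[0.026,-0.019,0.1],[0.026,-0.018,0.116],[0.025,-0.017,0.116],[0.01,-0.01,0.06],[0,0,0]], twist=[[0.004,0.002,0.003],[0.004,0.002,0.003],[0.004,0.002,0.003],[0.002,0.001,0.002],[0,0,0]], jaw=[0,0,0,0,0])

```text
clock: 36.3
tcp_pos: [0.608, -0.0783, 0.2245]
orientation: [-2.651, 1.68, -0.008]
contact_force: [0.1, -0.1, -0.3]
grip_width: 0.0854
```

```bash
python3 - <<'E'
from h import *
st()
rows([((.608,-.083,.176),Rdown(-64.8),3)])
E
```

```text
t 36.30 p [ 0.608  -0.0783  0.2245] yaw -64.7 z [ 0.006  0.    -1.   ] F [ 0.1 -0.1 -0.3] w 0.0854 q [ 0.35  0.63 -0.43  1.82  0.37  0.77 -1.41]
n 3
dp [[0.011,0.006,0.135],[0.011,0.006,0.135],[0.012,0.006,0.135]]
tw [[-0.001,-0.0,0.0],[-0.001,-0.0,0.0],[-0.001,-0.0,0.0]]
```

Call:
apply_moves(dp=[[0.015,0.006,0.1],[0.011,0.006,0.135],[0.012,0.006,0.135],[0,0,0.05],[0,0,0],[0,0,0],[0,0,0],[0,0,0],[0,0,0]], twist=[[-0.001,0,0],[-0.001,0,0],[-0.001,0,0],[0,0,0],[0,0,0],[0,0,0],[0,0,0],[0,0,0],[0,0,0]], jaw=[0,0,0,0,0,255,255,255,255])

```text
clock: 37.2
tcp_pos: [0.6088, -0.083, 0.1714]
orientation: [2.654, -1.679, 0.005]
contact_force: [0.1, -0.5, -1.5]
grip_width: 0.067
```

```bash
python3 - <<'E'
from h import *
st()
p,R,_=now(); q=R.inv().apply(p-np.array([.5995,-.0863,0])); print('grip off',q*1000)
rows([((p[0],p[1],.40),Rdown(-65),5),((.54,.07,.43),Rdown(-70),4),(rp((66,3,176+70+100)),RP(),5)])
E
```

```text
t 37.20 p [ 0.6088 -0.083   0.1714] yaw -64.7 z [ 0.002 -0.003 -1.   ] F [ 0.1 -0.5 -1.5] w 0.0670 q [ 0.33  0.71 -0.4   1.83  0.41  0.68 -1.44]
grip off [   1.53593552   -9.8694591  -171.37785319]
n 14
dp [[0.001,0,-0.381],[0.001,0,-0.381],[0.001,0,-0.381],[0.001,0,-0.381],[0,0,-0.381],[-0.349,-0.005,-0.063],[-0.349,0.003,-0.063],[-0.349,0.01,-0.062],[-0.349,0.018,-0.063],[-0.224,-0.01,0.053],[-0.224,-0.002,0.052],[-0.224,0.006,0.052],[-0.224,0.013,0.051],[-0.224,0.021,0.049]]
tw [[-0.0,-0.0,0.001],[-0.0,-0.0,0.001],[-0.0,-0.0,0.001],[-0.0,-0.0,0.001],[-0.0,-0.0,0.001],[-0.0,0.0,0.01],[-0.0,0.0,0.01],[-0.0,0.0,0.01],[-0.0,0.0,0.01],[0.025,0.001,0.01],[0.025,0.001,0.01],[0.025,0.001,0.01],[0.025,0.001,0.01],[0.025,0.001,0.01]]
```

Call:
apply_moves(dp=[[0,0,-0.35],[0,0,-0.38],[0,0,-0.38],[0,0,-0.38],[0,0,-0.38],[-0.349,-0.005,-0.063],[-0.349,0.003,-0.063],[-0.349,0.01,-0.062],[-0.349,0.018,-0.063],[-0.224,-0.01,0.03],[-0.224,-0.002,0.03],[-0.2,0.006,0.03],[-0.12,0.006,0.03],[-0.03,0,0.02],[0,0,0],[0,0,0]], twist=[[0,0,0.001],[0,0,0.001],[0,0,0.001],[0,0,0.001],[0,0,0.001],[0,0,0.01],[0,0,0.01],[0,0,0.01],[0,0,0.01],[0.025,0.001,0.01],[0.025,0.001,0.01],[0.025,0.001,0.01],[0.025,0.001,0.01],[0.025,0.001,0.01],[0,0,0],[0,0,0]], jaw=[255,255,255,255,255,255,255,255,255,255,255,255,255,255,255,255])

```text
clock: 38.8
tcp_pos: [0.5054, 0.1718, 0.4212]
orientation: [-2.29, 1.802, -0.252]
contact_force: [0.4, 0.3, -0.9]
grip_width: 0.0669
```

```bash
python3 - <<'E'
from h import *
st(); inrack()
rows([(rp((64,3,241.4+40)),RP(),4)])
f=r.grab_frame('scene'); pile(f,[70]); save(f,'s18')
E
```

```text
t 38.80 p [0.5054 0.1718 0.4212] yaw -76.4 z [ 0.266  0.063 -0.962] F [ 0.4  0.3 -0.9] w 0.0669 q [ 0.07  0.22 -0.6   1.94  0.28  0.77 -2.02]
tcp in rack mm [ 71.5 -24.1 368.2] rot err deg(tool) [0.97 0.08 0.11] F rack [ 0.2  0.2 -1. ] w 0.0669 t 38.8
n 4
dp [[-0.057,0.019,0.181],[-0.057,0.018,0.181],[-0.056,0.017,0.181],[-0.056,0.016,0.181]]
tw [[-0.002,-0.0,-0.0],[-0.002,-0.0,-0.0],[-0.002,-0.0,-0.0],[-0.002,-0.0,-0.0]]
z 70 n 241 med z 69.2 x -2.2..94.5 y -37.0..33.6 rect [45.6 -2.1] [74.3 99.1] ang 87.9
```

View pics/s18.png

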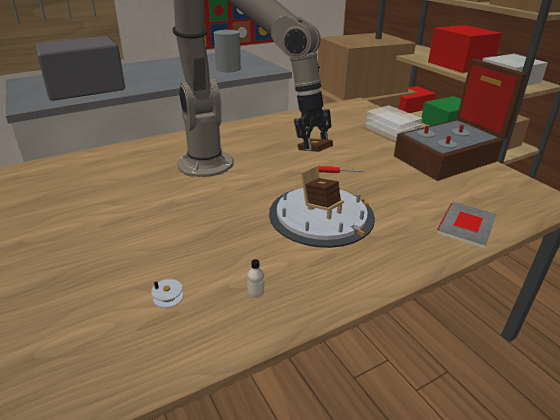

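Call:
apply_moves(dp=[[-0.07,0.01,0.06],[-0.07,0.01,0.1],[-0.06,0.01,0.14],[-0.04,0.01,0.16],[-0.015,0,0.13],[0,0,0.06],[0,0,0]], twist=[[-0.002,0,0],[-0.002,0,0],[-0.002,0,0],[-0.001,0,0],[0,0,0],[0,0,0],[0,0,0]], jaw=[255,255,255,255,255,255,255])

```text
clock: 39.55
tcp_pos: [0.5165, 0.2051, 0.3402]
orientation: [-2.297, 1.82, -0.237]
contact_force: [0.1, -0.5, -1.0]
grip_width: 0.067
```

```bash
python3 - <<'E'
from h import *
inrack()
rows([(rp((62,.8,241.4+4)),RP(),4)])
E
```

```text
tcp in rack mm [ 68.6   5.6 285.1] rot err deg(tool) [-0.14  0.18  0.46] F rack [-0.2 -0.5 -1. ] w 0.0670 t 39.5
n 4
dp [[0.01,0.013,0.083],[0.01,0.014,0.083],[0.01,0.014,0.083],[0.01,0.014,0.083]]
tw [[0.0,-0.0,-0.001],[0.0,-0.0,-0.001],[0.0,-0.0,-0.001],[0.0,-0.0,-0.001]]
```

Call:
apply_moves(dp=[[0.012,0.013,0.08],[0.01,0.014,0.08],[0.01,0.014,0.08],[0,0.01,0.06],[0,0,0.02],[0,0,0]], twist=[[0,0,-0.001],[0,0,-0.001],[0,0,-0.001],[0,0,-0.001],[0,0,0],[0,0,0]], jaw=[255,255,255,255,255,255])

```text
clock: 40.15
tcp_pos: [0.5223, 0.2009, 0.2994]
orientation: [-2.303, 1.812, -0.241]
contact_force: [-0.5, -1.3, -0.2]
grip_width: 0.0672
```

```bash
python3 - <<'E'
from h import *
inrack()
rows([(rp((60,.8,241.4)),RP(),3)])
E
```

```text
tcp in rack mm [6.260e+01 1.000e-01 2.445e+02] rot err deg(tool) [-0.04  0.24  0.05] F rack [-0.8 -1.2  0. ] w 0.0672 t 40.1
n 3
dp [[-0.002,0.007,0.009],[-0.002,0.007,0.009],[-0.002,0.007,0.009]]
tw [[0.0,-0.001,-0.0],[0.0,-0.001,-0.0],[0.0,-0.001,-0.0]]
```

Call:
apply_moves(dp=[[-0.003,0.03,0.01],[-0.003,0.03,0.015],[-0.002,0.03,0.01],[0,0.03,0],[0,0,0]], twist=[[-0.001,-0.001,0],[-0.001,0,0],[-0.001,0,0],[-0.002,0,0],[0,0,0]], jaw=[255,255,255,255,255])

```text
clock: 40.65
tcp_pos: [0.5145, 0.1995, 0.2962]
orientation: [-2.294, 1.809, -0.24]
contact_force: [-0.3, -0.4, -0.9]
grip_width: 0.0671
```

```bash
python3 - <<'E'
from h import *
inrack()
E
```

```text
tcp in rack mm [ 54.2   0.7 243.4] rot err deg(tool) [ 0.37 -0.06  0.2 ] F rack [-0.6 -0.3 -0.8] w 0.0671 t 40.6
```

Call:
apply_moves(dp=[[0,0.035,0.02],[0,0.035,0.02],[0,0,0]], twist=[[-0.004,0,-0.001],[-0.004,0,0],[0,0,0]], jaw=[255,255,255])

```text
clock: 40.95
tcp_pos: [0.5142, 0.1991, 0.2952]
orientation: [-2.29, 1.806, -0.239]
contact_force: [-0.4, -0.1, -1.6]
grip_width: 0.0667
```

```bash
python3 - <<'E'
from h import *
inrack()
E
```

```text
tcp in rack mm [ 53.5   0.4 242.6] rot err deg(tool) [ 0.57 -0.26  0.24] F rack [-0.8  0.1 -1.5] w 0.0667 t 41.0
```

Call:
apply_moves(dp=[[-0.005,0.02,0.02],[-0.005,0.02,0.02],[0,0.01,0],[0,0,0],[0,0,0.01],[0,0,0],[0,0,0],[0,0,-0.1],[0,0,-0.25],[0,-0.03,-0.35],[0,-0.03,-0.35],[0,0,0]], twist=[[-0.005,0,-0.002],[-0.004,0,0],[0,0,0],[0,0,0],[0,0,0],[0,0,0],[0,0,0],[0,0,0],[0,0,0],[0,0,0],[0,0,0],[0,0,0]], jaw=[255,255,255,255,0,0,0,0,0,0,0,0])

```text
clock: 42.15
tcp_pos: [0.4842, 0.194, 0.4185]
orientation: [-2.31, 1.805, -0.222]
contact_force: [0.7, 0.3, 0.3]
grip_width: 0.0854
```

```bash
python3 - <<'E'
from h import *
inrack(); st()
f=r.grab_frame('scene'); save(f,'s19'); pile(f,[90])
cv2.imwrite('pics/s19z.png',cv2.resize(cv2.cvtColor(f['color'][140:230,275:395],cv2.COLOR_RGB2BGR),(800,600),interpolation=cv2.INTER_CUBIC))
f=r.grab_frame('top'); save(f,'t19'); pile(f,[90]); postfit(f,fixC=C0); print(np.round(posts(f,C0),3))
E
```

```text
tcp in rack mm [ 55.9   2.5 369.6] rot err deg(tool) [-0.47 -0.37 -0.26] F rack [0.8 0.1 0.1] w 0.0854 t 42.1
t 42.15 p [0.4842 0.194  0.4185] yaw -76.0 z [ 0.24   0.065 -0.968] F [0.7 0.3 0.3] w 0.0854 q [ 0.05  0.21 -0.64  1.96  0.28  0.79 -2.07]
z 90 n 239 med z 89.2 x -2.2..94.3 y -36.2..33.1 rect [46.2  0.2] [74.6 99.3] ang 89.1
z 90 n 240 med z 91.7 x 1.0..91.0 y -33.1..20.7 rect [ 50.9 -22.3] [109.3  49.6] ang 25.5
postfit n 6 C [0.5596 0.2098] phase 35.83 notch 13.33 mod45 res mm 1.0
[[-9.51600e+00  1.38000e-01  6.10000e-02  1.90000e+01]
 [ 3.60130e+01  1.38000e-01  5.80000e-02  2.00000e+01]
 [-5.40360e+01  1.39000e-01  6.00000e-02  1.40000e+01]
 [ 8.09010e+01  1.38000e-01  6.00000e-02  1.50000e+01]
 [-9.97160e+01  1.39000e-01  6.10000e-02  1.60000e+01]
 [-1.44106e+02  1.41000e-01  6.10000e-02  1.60000e+01]]
```

View pics/s19z.png

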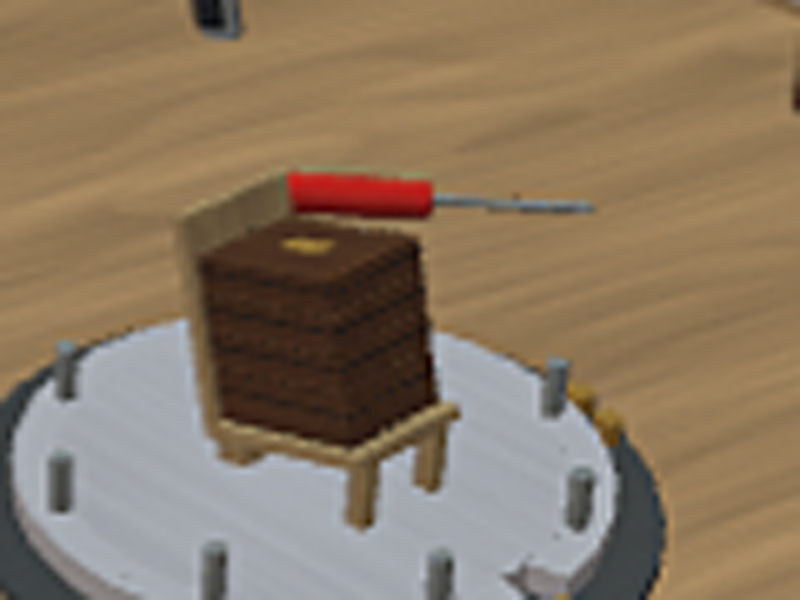

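```bash
python3 - <<'E'
from h import *
rows([((.55,.15,.41),Rdown(-20),7),((.6416,.0963,.36),Rdown(36),8)])
E
```

```text
n 15
dp [[0.068,-0.061,0.02],[0.077,-0.052,0.017],[0.083,-0.041,0.014],[0.088,-0.029,0.012],[0.092,-0.017,0.009],[0.094,-0.005,0.007],[0.093,0.008,0.006],[0.109,0.02,0.052],[0.106,0.033,0.052],[0.101,0.046,0.052],[0.094,0.058,0.052],[0.087,0.069,0.052],[0.078,0.079,0.052],[0.068,0.088,0.052],[0.056,0.095,0.052]]
tw [[-0.015,-0.008,-0.066],[-0.015,-0.008,-0.066],[-0.015,-0.008,-0.066],[-0.015,-0.008,-0.066],[-0.015,-0.008,-0.066],[-0.015,-0.008,-0.066],[-0.015,-0.008,-0.066],[-0.0,0.0,-0.058],[-0.0,0.0,-0.058],[-0.0,0.0,-0.058],[-0.0,0.0,-0.058],[-0.0,0.0,-0.058],[-0.0,0.0,-0.058],[-0.0,0.0,-0.058],[-0.0,0.0,-0.058]]
```

Call:
apply_moves(dp=[[0.068,-0.061,0],[0.077,-0.052,0.01],[0.083,-0.041,0.01],[0.088,-0.029,0.012],[0.092,-0.017,0.009],[0.094,-0.005,0.007],[0.093,0.008,0.006],[0.109,0.02,0.03],[0.106,0.033,0.05],[0.101,0.046,0.05],[0.094,0.058,0.05],[0.087,0.069,0.05],[0.078,0.079,0.05],[0.068,0.088,0.05],[0.04,0.06,0.03],[0,0,0],[0,0,0]], twist=[[-0.015,-0.008,-0.066],[-0.015,-0.008,-0.066],[-0.015,-0.008,-0.066],[-0.015,-0.008,-0.066],[-0.015,-0.008,-0.066],[-0.015,-0.008,-0.066],[-0.015,-0.008,-0.066],[0,0,-0.058],[0,0,-0.058],[0,0,-0.058],[0,0,-0.058],[0,0,-0.058],[0,0,-0.058],[0,0,-0.058],[0,0,-0.05],[0,0,0],[0,0,0]], jaw=[150,150,150,150,150,150,150,150,150,150,150,150,150,150,150,150,150])

```text
clock: 43.95
tcp_pos: [0.6361, 0.0977, 0.3386]
orientation: [-2.949, -1.054, 0.08]
contact_force: [0.0, 0.4, 0.1]
grip_width: 0.0349
```

```bash
python3 - <<'E'
from h import *
st()
rows([((.6416,.0963,.27),Rdown(36),5)])
E
```

```text
t 43.95 p [0.6361 0.0977 0.3386] yaw 39.4 z [-0.051 -0.009 -0.999] F [0.  0.4 0.1] w 0.0349 q [ 0.36  0.67 -0.91  1.63  0.55  1.17  0.  ]
n 5
dp [[0.011,0.011,0.114],[0.01,0.01,0.114],[0.009,0.009,0.114],[0.008,0.009,0.114],[0.007,0.008,0.114]]
tw [[-0.002,0.004,0.006],[-0.002,0.004,0.006],[-0.002,0.004,0.006],[-0.002,0.004,0.006],[-0.002,0.004,0.006]]
```

Call:
apply_moves(dp=[[0.011,0.011,0.114],[0.01,0.01,0.114],[0.009,0.009,0.114],[0.008,0.009,0.1],[0,0,0],[0,0,0]], twist=[[-0.002,0.004,0.006],[-0.002,0.004,0.006],[-0.002,0.004,0.006],[-0.002,0.004,0.006],[0,0,0],[0,0,0]], jaw=[150,150,150,150,150,150])

```text
clock: 44.55
tcp_pos: [0.6375, 0.0994, 0.2834]
orientation: [-2.986, -0.968, 0.024]
contact_force: [0.7, -0.6, -0.4]
grip_width: 0.0353
```

```bash
python3 - <<'E'
from h import *
st()
rows([((.6406,.0953,.207),Rdown(36),4)])
E
```

```text
t 44.55 p [0.6375 0.0994 0.2834] yaw 35.9 z [-0.015 -0.002 -1.   ] F [ 0.7 -0.6 -0.4] w 0.0353 q [ 0.33  0.72 -0.86  1.68  0.61  1.05 -0.1 ]
n 4
dp [[0.002,0.012,0.159],[0.002,0.012,0.159],[0.001,0.011,0.159],[0.001,0.011,0.159]]
tw [[-0.001,0.002,-0.0],[-0.001,0.002,-0.0],[-0.001,0.002,-0.0],[-0.001,0.002,-0.0]]
```

Call:
apply_moves(dp=[[0.002,0.012,0.15],[0.002,0.012,0.159],[0.001,0.011,0.159],[0.001,0.011,0.12],[0,0,0],[0,0,0]], twist=[[-0.001,0.002,0],[-0.001,0.002,0],[-0.001,0.002,0],[-0.001,0.002,0],[0,0,0],[0,0,0]], jaw=[150,150,150,150,150,150])

```text
clock: 45.15
tcp_pos: [0.6424, 0.097, 0.2158]
orientation: [2.988, 0.966, 0.017]
contact_force: [0.1, -0.4, 0.2]
grip_width: 0.0354
```

```bash
python3 - <<'E'
from h import *
st(); a=pol(); f=r.grab_frame('scene'); save(f,'s20'); arc(a,a+49.5,19,.207)
f=r.grab_frame('top'); postfit(f,fixC=C0)
E
```

```text
t 45.15 p [0.6424 0.097  0.2158] yaw 35.8 z [ 0.011  0.002 -1.   ] F [ 0.1 -0.4  0.2] w 0.0354 q [ 0.3   0.8  -0.8   1.71  0.7   0.93 -0.16]
pol -53.72 rad 0.1399
n 19
dp [[0.053,-0.002,0.074],[0.053,-0.001,-0.0],[0.053,-0.001,-0.0],[0.053,-0.001,0.0],[0.053,-0.001,0.0],[0.053,-0.001,0.0],[0.053,-0.001,-0.0],[0.053,-0.001,0.0],[0.053,-0.001,-0.0],[0.053,-0.001,-0.0],[0.053,-0.001,0.0],[0.053,-0.001,0.0],[0.053,-0.001,0.0],[0.053,-0.001,0.0],[0.053,-0.001,-0.0],[0.053,-0.001,-0.0],[0.053,-0.001,0.0],[0.053,-0.001,0.0],[0.053,-0.001,0.0]]
tw [[0.002,-0.005,-0.025],[0.0,0.0,-0.022],[0.0,0.0,-0.022],[-0.0,-0.0,-0.022],[-0.0,-0.0,-0.022],[0.0,-0.0,-0.022],[0.0,0.0,-0.022],[0.0,-0.0,-0.022],[-0.0,0.0,-0.022],[-0.0,0.0,-0.022],[0.0,-0.0,-0.022],[0.0,-0.0,-0.022],[0.0,-0.0,-0.022],[0.0,-0.0,-0.022],[0.0,0.0,-0.022],[0.0,0.0,-0.022],[-0.0,-0.0,-0.022],[0.0,-0.0,-0.022],[0.0,-0.0,-0.022]]
postfit n 7 C [0.5596 1.077 ] phase 35.87 notch 13.37 mod45 res mm 0.7
```

View pics/s20.png

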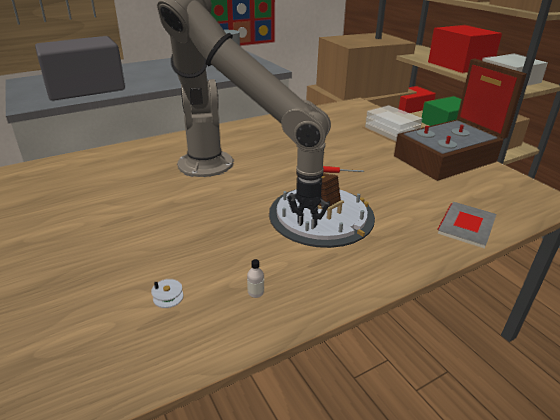

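The picture shows the fingers on the post at about (310,215), clear of the pile. Now a gentle push.

Call:
apply_moves(dp=[[0.03,-0.002,0.05],[0.035,-0.001,0.02],[0.04,-0.001,0],[0.05,-0.001,0],[0.053,-0.001,0],[0.053,-0.001,0],[0.053,-0.001,0],[0.053,-0.001,0],[0.053,-0.001,0],[0.053,-0.001,0],[0.04,-0.001,0],[0.03,0,0],[0.015,0,0],[0,0,0]], twist=[[0.002,-0.005,-0.015],[0,0,-0.015],[0,0,-0.018],[0,0,-0.02],[0,0,-0.022],[0,0,-0.022],[0,0,-0.022],[0,0,-0.022],[0,0,-0.022],[0,0,-0.022],[0,0,-0.018],[0,0,-0.012],[0,0,0],[0,0,0]], jaw=[150,150,150,150,150,150,150,150,150,150,150,150,150,150])

```text
clock: 46.65
tcp_pos: [0.6862, 0.1466, 0.2077]
orientation: [2.637, 1.692, -0.031]
contact_force: [-1.0, -1.3, 1.5]
grip_width: 0.0349
```

```bash
python3 - <<'E'
from h import *
st(); a=pol(); 
f=r.grab_frame('top'); save(f,'t21'); q=postfit(f,fixC=C0); notch(f)
arc(a,a+40,16,.207)
E
```

```text
t 46.65 p [0.6862 0.1466 0.2077] yaw 65.4 z [-0.012 -0.017 -1.   ] F [-1.  -1.3  1.5] w 0.0349 q [ 0.24  0.91 -0.87  1.56  0.78  1.06  0.29]
pol -26.53 rad 0.1415
postfit n 7 C [0.5596 0.2098] phase 11.37 notch 33.87 mod45 res mm 0.8
n posts 8 phase 10.90 notch cand (posts)  33.4 +45k; dark: [(30.8, 37.8), (321.2, 353.2)]
n 16
dp [[0.051,-0.011,0.004],[0.051,-0.001,-0.0],[0.051,-0.001,0.0],[0.051,-0.001,0.0],[0.051,-0.001,0.0],[0.051,-0.001,0.0],[0.051,-0.001,0.0],[0.051,-0.001,0.0],[0.051,-0.001,0.0],[0.051,-0.001,0.0],[0.051,-0.001,0.0],[0.051,-0.001,0.0],[0.051,-0.001,0.0],[0.051,-0.001,0.0],[0.051,-0.001,0.0],[0.051,-0.001,0.0]]
tw [[-0.002,0.01,-0.005],[0.0,0.0,-0.021],[0.0,-0.0,-0.021],[0.0,0.0,-0.021],[0.0,0.0,-0.021],[0.0,0.0,-0.021],[0.0,0.0,-0.021],[0.0,0.0,-0.021],[0.0,0.0,-0.021],[0.0,0.0,-0.021],[0.0,0.0,-0.021],[0.0,0.0,-0.021],[0.0,0.0,-0.021],[0.0,0.0,-0.021],[0.0,0.0,-0.021],[0.0,0.0,-0.021]]
```

Call:
apply_moves(dp=[[0.03,-0.008,0],[0.04,-0.003,0],[0.051,-0.001,0],[0.051,-0.001,0],[0.051,-0.001,0],[0.051,-0.001,0],[0.051,-0.001,0],[0.051,-0.001,0],[0.051,-0.001,0],[0.051,-0.001,0],[0.051,-0.001,0],[0.051,-0.001,0],[0.051,-0.001,0],[0.051,-0.001,0],[0.051,-0.001,0],[0.04,-0.001,0],[0.03,0,0],[0.015,0,0],[0,0,0]], twist=[[-0.002,0.006,-0.005],[0,0.002,-0.016],[0,0,-0.021],[0,0,-0.021],[0,0,-0.021],[0,0,-0.021],[0,0,-0.021],[0,0,-0.021],[0,0,-0.021],[0,0,-0.021],[0,0,-0.021],[0,0,-0.021],[0,0,-0.021],[0,0,-0.021],[0,0,-0.021],[0,0,-0.015],[0,0,-0.01],[0,0,0],[0,0,0]], jaw=[150,150,150,150,150,150,150,150,150,150,150,150,150,150,150,150,150,150,150])

```text
clock: 48.6
tcp_pos: [0.6975, 0.2423, 0.2075]
orientation: [1.883, 2.501, -0.005]
contact_force: [0.4, -2.6, 1.5]
grip_width: 0.0352
```

```bash
python3 - <<'E'
from h import *
st(); a=pol(); 
f=r.grab_frame('top'); save(f,'t22'); q=postfit(f,fixC=C0); notch(f)
f=r.grab_frame('scene'); save(f,'s22')
cv2.imwrite('pics/s22z.png',cv2.resize(cv2.cvtColor(f['color'][140:260,255:415],cv2.COLOR_RGB2BGR),(800,600),interpolation=cv2.INTER_CUBIC))
arc(a,a+10,5,.207)
E
```

```text
t 48.60 p [0.6975 0.2423 0.2075] yaw 106.0 z [ 0.007 -0.009 -1.   ] F [ 0.4 -2.6  1.5] w 0.0352 q [ 0.15  1.01 -0.99  1.47  0.89  1.15  0.86]
pol 13.26 rad 0.1416
postfit n 6 C [0.5596 0.2098] phase 7.28 notch 29.78 mod45 res mm 0.8
n posts 6 phase 7.42 notch cand (posts)  29.92 +45k; dark: [(0.0, 9.8), (20.5, 24.8), (70.8, 77.8), (297.0, 359.8)]
n 5
dp [[0.042,-0.012,0.004],[0.041,-0.001,0.0],[0.041,-0.001,-0.0],[0.041,-0.001,0.0],[0.041,-0.001,0.0]]
tw [[0.002,0.005,0.007],[0.0,-0.0,-0.017],[-0.0,0.0,-0.017],[0.0,0.0,-0.017],[0.0,0.0,-0.017]]
```

View pics/s22z.png

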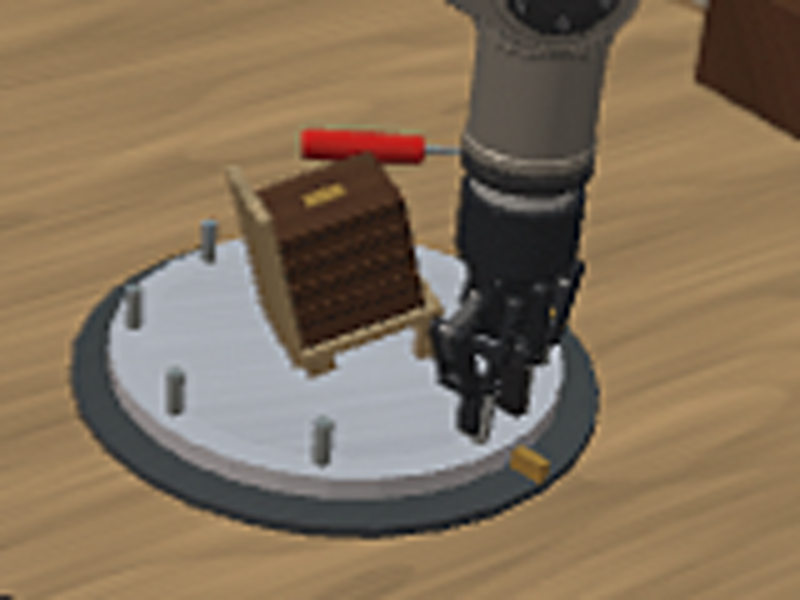

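Call:
apply_moves(dp=[[0.03,-0.01,0],[0.035,-0.002,0],[0.035,-0.001,0],[0.025,0,0],[0.015,0,0],[0,0,0],[0,0,0]], twist=[[0.002,0.003,0],[0,0,-0.012],[0,0,-0.015],[0,0,-0.01],[0,0,0],[0,0,0],[0,0,0]], jaw=[150,150,150,150,150,150,150])

```text
clock: 49.4
tcp_pos: [0.6922, 0.2575, 0.2076]
orientation: [1.782, 2.58, -0.002]
contact_force: [1.9, -3.0, 0.8]
grip_width: 0.035
```

```bash
python3 - <<'E'
from h import *
st(); a=pol(); 
f=r.grab_frame('top'); save(f,'t23'); q=postfit(f,fixC=C0); notch(f)
E
```

```text
t 49.40 p [0.6922 0.2575 0.2076] yaw 110.7 z [ 0.004 -0.004 -1.   ] F [ 1.9 -3.   0.8] w 0.0350 q [ 0.13  1.02 -1.    1.46  0.9   1.16  0.91]
pol 19.79 rad 0.1410
postfit n 6 C [0.5596 0.2098] phase 14.25 notch 36.75 mod45 res mm 0.7
n posts 6 phase 14.53 notch cand (posts)  37.03 +45k; dark: [(0.0, 16.2), (27.5, 31.3), (77.5, 84.8), (292.0, 359.8)]
```

Call:
apply_moves(dp=[[0.02,0,0],[0.012,0,0],[0,0,0]], twist=[[0,0,0],[0,0,0],[0,0,0]], jaw=[150,150,150])

```text
clock: 49.75
tcp_pos: [0.6912, 0.2611, 0.2076]
orientation: [1.783, 2.579, -0.001]
contact_force: [2.1, -2.3, 0.7]
grip_width: 0.0352
```

```bash
python3 - <<'E'
from h import *
st(); a=pol(); 
f=r.grab_frame('top'); save(f,'t24'); q=postfit(f,fixC=C0)
p=now()[0]; rows([((p[0],p[1],.36),Rdown(111),5)])
E
```

```text
t 49.75 p [0.6912 0.2611 0.2076] yaw 110.7 z [ 0.005 -0.004 -1.   ] F [ 2.1 -2.3  0.7] w 0.0352 q [ 0.13  1.02 -1.    1.46  0.9   1.16  0.91]
pol 21.28 rad 0.1412
postfit n 6 C [0.5596 0.2378] phase 15.73 notch 38.23 mod45 res mm 1.0
n 5
dp [[-0.001,0.001,-0.254],[-0.001,0.001,-0.254],[-0.001,0.001,-0.254],[-0.001,0,-0.254],[0,0,-0.254]]
tw [[0.0,0.001,-0.001],[0.0,0.001,-0.001],[0.0,0.001,-0.001],[0.0,0.001,-0.001],[0.0,0.001,-0.001]]
```

Call:
apply_moves(dp=[[-0.045,0,0],[0,0,-0.2],[0,0,-0.3],[0,0,-0.4],[0.1,-0.2,-0.2],[0,-0.3,0],[0,-0.3,0],[0,-0.2,0],[0,0,0]], twist=[[0,0,0],[0,0,0],[0,0,0],[0,0,0],[0,0,0],[0,0,0],[0,0,0],[0,0,0],[0,0,0]], jaw=[150,150,150,150,150,150,150,150,150])

```text
clock: 50.7
tcp_pos: [0.5652, 0.232, 0.3571]
orientation: [-1.77, -2.592, -0.011]
contact_force: [-0.2, 0.2, 0.5]
grip_width: 0.0353
```

```bash
python3 - <<'E'
from h import *
st()
f=r.grab_frame('top'); save(f,'t25'); q=postfit(f,fixC=C0); n=(np.degrees(q[2])+22.5)%45+45; notch(f); pile(f,[90],n)
cv2.imwrite('pics/t25z.png',cv2.resize(cv2.cvtColor(f['color'][145:285,140:300],cv2.COLOR_RGB2BGR),(800,700),interpolation=cv2.INTER_CUBIC)[:600])
f=r.grab_frame('scene'); save(f,'s25'); pile(f,[90],n)
cv2.imwrite('pics/s25z.png',cv2.resize(cv2.cvtColor(f['color'][140:260,255:415],cv2.COLOR_RGB2BGR),(800,600),interpolation=cv2.INTER_CUBIC))
E
```

```text
t 50.70 p [0.5652 0.232  0.3571] yaw 111.3 z [ 0.002  0.008 -1.   ] F [-0.2  0.2  0.5] w 0.0353 q [ 0.31  0.72 -1.19  1.71  0.71  1.21  0.88]
postfit n 4 C [0.5596 0.2218] phase 15.85 notch 38.35 mod45 res mm 0.9
n posts 4 phase 16.10 notch cand (posts)  38.6 +45k; dark: [(69.0, 86.2), (235.3, 246.5)]
z 90 n 46 med z 91.9 x 52.7..91.0 y 22.0..34.5 rect [71.2 32.8] [12.6 41.7] ang 74.6
z 90 n 329 med z 89.4 x -8.4..88.8 y -40.9..32.0 rect [41.  -4.1] [78.6 98.9] ang 89.6
```

View pics/t25z.png

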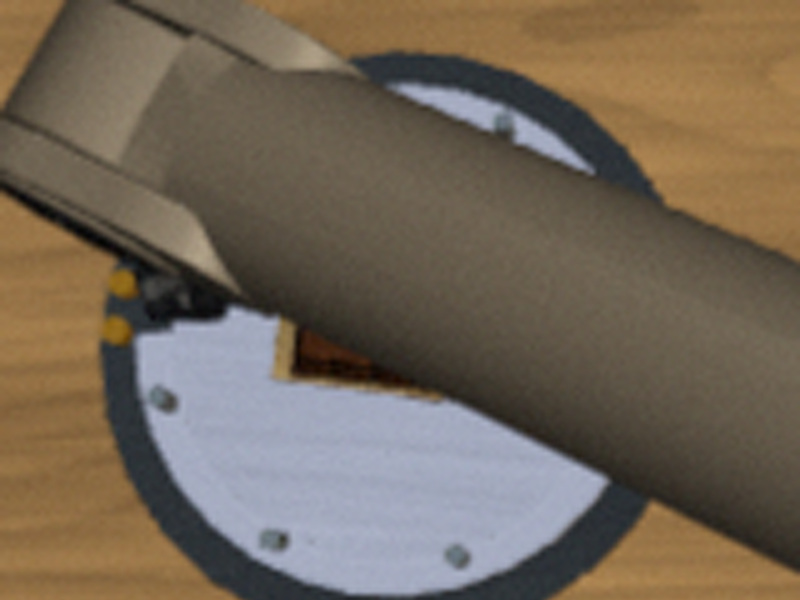

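View pics/s25z.png

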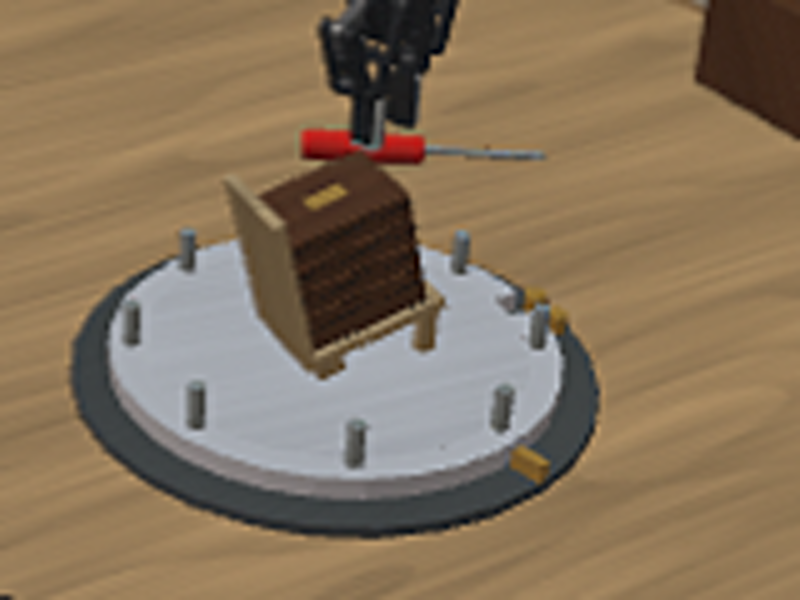

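Call:
apply_moves(dp=[[0,0,-0.35],[0,0,-0.35],[-0.3,0,-0.1],[-0.4,0,0],[-0.4,0,0],[-0.4,0,0],[-0.4,0,0],[-0.4,0,0],[-0.3,0,0],[-0.1,0,0],[0,0,0]], twist=[[0,0,0],[0,0,0],[0,0,0],[0,0,0.05],[0,0,0.05],[0,0,0.05],[0,0,0.05],[0,0,0.05],[0,0,0.05],[0,0,0],[0,0,0]], jaw=[150,150,150,150,150,150,150,150,150,150,150])

```text
clock: 51.9
tcp_pos: [0.6185, -0.0914, 0.459]
orientation: [-2.496, -1.883, -0.039]
contact_force: [-0.1, 1.0, -0.3]
grip_width: 0.0351
```

```bash
python3 - <<'E'
from h import *
st()
f=r.grab_frame('top'); save(f,'t26'); q=postfit(f,fixC=C0); n=(np.degrees(q[2])+22.5)%45+45; notch(f); pile(f,[90],n)
X=cloud(f);hsv=cv2.cvtColor(f['color'],cv2.COLOR_RGB2HSV); rr=np.hypot(X[...,0]-C0[0],X[...,1]-C0[1])
b=((hsv[...,1]>140)&(rr>.155)&(rr<.186)&(X[...,2]>.017)).astype(np.uint8)
nn,l,s,ce=cv2.connectedComponentsWithStats(b)
for i in range(1,nn):
    if s[i,4]>8:
        p=plane(f,[ce[i]],.024)[0]; print('brass',ce[i].round(1),s[i,4],'ang %.2f'%np.degrees(np.arctan2(p[1]-C0[1],p[0]-C0[0])))
cv2.imwrite('pics/t26z.png',cv2.resize(cv2.cvtColor(f['color'][150:280,145:300],cv2.COLOR_RGB2BGR),(715,600),interpolation=cv2.INTER_CUBIC))
f=r.grab_frame('scene'); save(f,'s26'); pile(f,[90],n)
E
```

```text
t 51.90 p [ 0.6185 -0.0914  0.459 ] yaw 74.1 z [ 0.011  0.027 -1.   ] F [-0.1  1.  -0.3] w 0.0351 q [ 0.82  0.6  -1.15  1.57  0.53  1.32  0.91]
postfit n 8 C [0.5596 0.2098] phase 15.83 notch 38.33 mod45 res mm 0.9
n posts 8 phase 15.75 notch cand (posts)  38.25 +45k; dark: [(79.0, 86.2)]
z 90 n 779 med z 92.0 x 1.4..90.8 y -33.0..34.4 rect [46.   1.2] [90.7 71.9] ang 0.1
brass [205.8 158.8] 20 ang 13.90
brass [164.4 201.4] 27 ang 77.41
brass [163. 211.] 23 ang 87.41
z 90 n 316 med z 89.2 x -8.8..88.9 y -39.9..31.0 rect [39.7 -5.8] [76.6 99.7] ang 89.5
```

View pics/t26z.png

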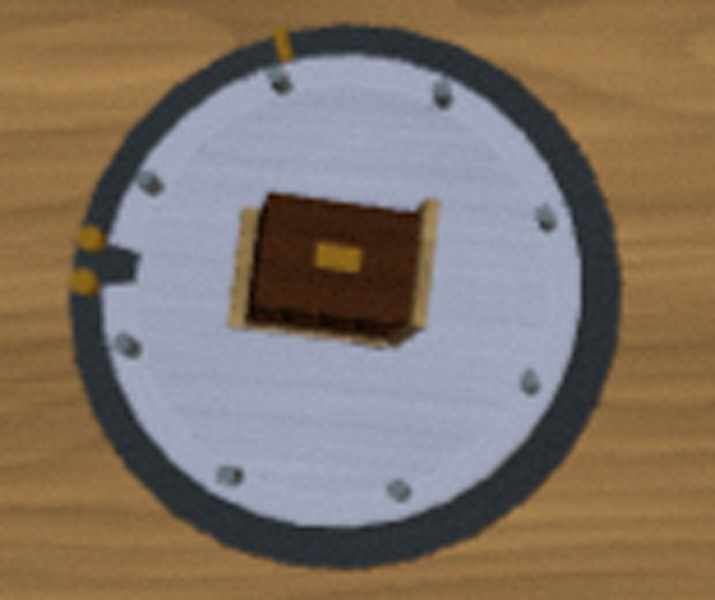

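The top view shows the notch at about (120,262), lying between the studs at (90,238) and (85,281), with the pile square on the rack. The notch is within about 0.01 rad of the stud midpoint. I hand in.

```bash
python3 - <<'E'
from h import *
print(r.hand_in())
E
```

```text
the job is handed in; nothing more can be done
None
```

I turned the turntable to the blade, stacked all four cases found on the bench (one deep, then three slim) on the rack, and pushed the loaded turntable round to the studs. The job was handed in at about 52 s.

**Turntable at loading:** The notch read 13.3–13.7° against the blade at 13.7–13.9°.

**Turntable at the end:** The rim posts put the notch at 83.3° and its dark gap put it at 82.6°. The studs' midpoint read 82.4°, so the overshoot is roughly 0.2–0.9° (0.003–0.016 rad). I left it uncorrected.

**Pile at the end:**
- The overhead camera has the top case at x = 1.4 to 90.8 mm from the backstop, with a twist of about 0.1°.
- The side view shows all four layers flush against the backstop.
- The scene camera's depth reads the top case about 5–10 mm closer to the backstop. The overhead camera and the picture don't support that, so I put it down to that camera's calibration.

I saw no case knocked aside. The gripper never went to the bottle, reel or screwdriver, and it was clear of everything at hand-in.

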